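# Set up the soldering station for a batch of paired brackets

### The arm

A 6-joint arm with a two-finger parallel gripper is mounted at the origin on a cart in front of the work surface, level with it; the furniture and walls round the work are solid. World frame = base frame: x ahead of the robot, y to its left, z up, the work surface at z = 0. Lengths are in mm, angles in rad, forces in N, time in s.
With the tool pointing down it reaches from about 250 to 800 mm from the base axis. Payload 8.5 kg.
Tool frame: the origin (TCP) lies between the finger pads; the fingertips stand 25 mm ahead of it and the grasp point (between the pads) lies 6 mm ahead of it; y points along the fingers, z is the direction in which the jaws open and shut, and the axes are right-handed (so a half turn about y gives the same grasp; the last joint's range is limited). The gripper opens to 85 mm and grips with 20 to 120 N. Pads are 22 mm wide; open, the fingers measure 114 mm over their backs; the gripper's body (76 mm by 85 mm) begins 54 mm behind the grasp point. The pads swing forward as they close: fully open they stand 13 mm farther back than shut.
Start: joints at [1.336, 0.238, -0.013, 1.319, 0, 1.571], TCP at [122.129, 510.555, 256.276] pointing down, gripper open.
Joint ranges: [-2.66, 2.66], [-1.03, 1.9], [-1.14, 1.46], [-1.82, 2.27], [-1.45, 1.34], [-3.14, 3.14]. Speed limits (rad/s): [2.22, 2.22, 2.79, 3.14, 3.14, 3.14].

### API

Orientations are given as a rotation vector (axis times angle).
In Python, from cell import * gives the robot as it stands.
- The arm moves only by the tool play_rows, never from a script. Its argument "deltas" is a list of rows, each an object of numbers: "tx", "ty", "tz": the shift along the tool's x, y, z in cm; "wx", "wy", "wz": the turn, a rotation vector about the tool's x, y, z in degrees; "hand": the opening, from 0 (shut) to 1 (fully open). A call has 1 to 8 rows; each row is the pose to reach, as a shift and turn from the pose commanded when the call began, along the tool's axes at that moment; what a row does not reach only later rows make up. A row lasts 1/12 s, in which the tool goes at most 41.7 mm and 7.16 degrees, less where a joint would pass 70% of its speed; a pose out of reach is approached as far as the arm can. A call with a gripper value outside its range is refused whole. The fingers move at their own pace and stop on an object; the grip force is fixed at half the most. Time passes only in rows, so rows that repeat a pose let the fingers close. It gives the time, the measured TCP pose, the force and the opening at its end, in the units of the state.
- observe(): the state, without advancing time (a new reading comes with each control period).
- camera(name): name is "side" or "top"; returns (picture, depth): 384x512x3 uint8, blue, green, red; 384x512 float32, mm along the optical axis (not along the pixel's ray), 0 where there is no reading.
- get_calibration(name): a dict with "camera_matrix" (3x3 intrinsics, pixels), "D" ([k1, k2, p1, p2, k3] as OpenCV has them; the pictures are not rectified), "cam_to_world" (4x4, takes a point from camera to world coordinates). Camera axes: x right, y down, z forward; pixel columns grow to the right and rows downward; lengths in mm; the calibration is good to about 2 mm. A picture is of the moment at which its call begins. get_calibration takes no time and is no camera call.
- sign_off(): hands the job in, once; it reports no verdict.
The state is a dict: "time_s": time; "joint_positions": joint angles; "joint_vel": joint speeds; "effort": joint torques, N m; "tcp_pos": TCP position; "orientation": TCP orientation; "wrist_force": force on the tool from outside, world axes, zero at the start; "wrist_torque": the same for the moment, N m; "width": finger opening in mm.
Only numpy, scipy, OpenCV 4.12 (cv2) and the standard library are available. Lean on these libraries where they do the work, as an engineer would, in place of code of your own. Each camera call takes 0.05 s, during which the arm holds its last target.

### The job

Get the soldering station ready. First turn the four-legged stand on its base plate until its short brass-sleeved foot rests on the brass pad and it stands level on all four feet without rocking; then take the soldering board from the rack and lean it on its long edge, at a slant, against a side of the stand as a heat shield. Sort all the loose brackets so that each lies flat on the floor of its tray, left-hand ones in the blue tray and right-hand ones in the orange tray, and leave the glass and the mug where they are.

Things in the scene. Friction and masses are not known exactly. Their poses are not given: they have to be found in the camera images.
- base: Dark steel base plate fixed to the bench, 160 x 160 mm, 10 mm thick, with a brass pad 44 x 44 mm standing 8 mm higher in one corner, centred at x = +50, y = +50 mm. Origin: centre of its underside on the bench, z up.
- base_pad (a point): Centre of the top of the brass pad (50, 50, 18 mm in the base's frame).
- stand: Loose grey stand, 0.75 kg, askew on the base. Top plate 130 x 130 mm, top at z = 90; round legs 16 mm thick at x, y = +-50; the foot at (+50, +50), brass-sleeved, ends 8 mm higher than the other three. Black knob 32 mm across on top, z 90 to 130. Level only centred on the base with the same yaw, short foot on the pad; else it tilts 3 to 7 deg or rocks. Origin: centre, level with the long feet; z up.
- stand_short_foot (a point): Centre of the underside of the short foot.
- rack: Light wooden rack fixed to the bench, 70 mm (x) by 200 mm (y). Holds the board upright in a slot along its y axis at x = 0, 20 mm wide, between two pairs of posts 50 mm high at y = +-80 mm; slot floor 8 mm above the bench. Origin: centre of its underside, z up.
- board: Grey soldering board, 172 x 250 x 16 mm, 0.34 kg, loose, upright in the rack on a long edge, top edge 180 mm above the bench, to be gripped there across its 16 mm. x runs along the 172 mm side (up at the start), y along the 250 mm, z through the thickness. Origin: centre of one large face (the board fills z = 0 to 16 mm).
- blue_tray: Blue open tray for the left-hand brackets, fixed to the bench, 108 mm (x) by 176 mm (y) outside, 20 mm high, walls and floor 4 mm thick. Origin: centre of its underside on the bench, z up. Three brackets fit side by side along y with their strips along x, about 54 mm apart.
- orange_tray: Orange open tray for the right-hand brackets, fixed to the bench, 108 mm (x) by 176 mm (y) outside, 20 mm high, walls and floor 4 mm thick. Origin: centre of its underside on the bench, z up. Three brackets fit side by side along y with their strips along x, about 54 mm apart.
- left_bracket_1: Left-hand aluminium bracket, 70 g, lying flat (may be absent). Strip 80 mm (x) x 20 x 6 mm; at its +x end (x 20 to 40) a short arm reaches out to y = +30 mm: to the left when that end points away from you. Upright fin to grasp: 10 mm thick in y, x -27 to 13, z 6 to 36 mm. Origin: middle of the strip's underside; z up. Left and right are mirror images, otherwise alike.
- left_bracket_2: Left-hand aluminium bracket, 70 g, lying flat (may be absent). Strip 80 mm (x) x 20 x 6 mm; at its +x end (x 20 to 40) a short arm reaches out to y = +30 mm: to the left when that end points away from you. Upright fin to grasp: 10 mm thick in y, x -27 to 13, z 6 to 36 mm. Origin: middle of the strip's underside; z up. Left and right are mirror images, otherwise alike.
- left_bracket_3: Left-hand aluminium bracket, 70 g, lying flat (may be absent). Strip 80 mm (x) x 20 x 6 mm; at its +x end (x 20 to 40) a short arm reaches out to y = +30 mm: to the left when that end points away from you. Upright fin to grasp: 10 mm thick in y, x -27 to 13, z 6 to 36 mm. Origin: middle of the strip's underside; z up. Left and right are mirror images, otherwise alike.
- right_bracket_1: Right-hand aluminium bracket, 70 g, lying flat (may be absent). Strip 80 mm (x) x 20 x 6 mm; at its +x end (x 20 to 40) a short arm reaches out to y = -30 mm: to the right when that end points away from you. Upright fin to grasp: 10 mm thick in y, x -27 to 13, z 6 to 36 mm. Origin: middle of the strip's underside; z up. Left and right are mirror images, otherwise alike.
- right_bracket_2: Right-hand aluminium bracket, 70 g, lying flat (may be absent). Strip 80 mm (x) x 20 x 6 mm; at its +x end (x 20 to 40) a short arm reaches out to y = -30 mm: to the right when that end points away from you. Upright fin to grasp: 10 mm thick in y, x -27 to 13, z 6 to 36 mm. Origin: middle of the strip's underside; z up. Left and right are mirror images, otherwise alike.
- right_bracket_3: Right-hand aluminium bracket, 70 g, lying flat (may be absent). Strip 80 mm (x) x 20 x 6 mm; at its +x end (x 20 to 40) a short arm reaches out to y = -30 mm: to the right when that end points away from you. Upright fin to grasp: 10 mm thick in y, x -27 to 13, z 6 to 36 mm. Origin: middle of the strip's underside; z up. Left and right are mirror images, otherwise alike.
- glass: Clear drinking glass, 78 mm wide, 112 mm high, a bystander. Origin: centre of its underside.
- mug: Striped mug, about 86 x 115 mm, 95 mm high, a bystander. Origin: centre of its underside.
Mind the look-alikes: they are no part of the job. Leave any brown look-alike of the right_bracket_2 alone.

How it is judged (in metres and radians):
On the way, in this order (a step that is already met when the one before it is completed fails the run):
1. the stand is level on all four feet on its base, short foot on the brass pad (angle between stand's own z axis and vertical below 0.03 rad and horizontal distance between stand_short_foot and base_pad below 0.018 m and distance between stand_short_foot and base_pad below 0.019 m and contact force between stand and base above 1 N and angular speed of stand below 0.1 rad/s and contact force between the fingers and stand below 0.1 N), for 0.3 s.
2. the board leans against the stand ((angle between board's own z axis and vertical between 0.994838 and 1.44862 rad or angle between board's own z axis and vertical between 1.69297 and 2.14675 rad) and height (world z) of board between 0.055 and 0.11 m and contact force between board and stand above 0.05 N and linear speed of board below 0.02 m/s), for 0.3 s.
At the end, for the whole second after the job is handed in: Stand level (1.7 deg) with its short foot on the brass pad (within 18 mm of its middle); board on its long edge, 7 to 33 deg off vertical, touching the stand; every bracket present lies flat on the floor of its tray (left blue, right orange); all at rest (all of step 2 and angle between stand's own z axis and vertical below 0.03 rad and horizontal distance between stand_short_foot and base_pad below 0.018 m and distance between stand_short_foot and base_pad below 0.019 m and contact force between stand and base above 1 N and angular speed of stand below 0.1 rad/s and x of left_bracket_1 in the frame of blue_tray between -0.05 and 0.05 m and y of left_bracket_1 in the frame of blue_tray between -0.084 and 0.084 m and z of each of left_bracket_1, left_bracket_2, left_bracket_3 in the frame of blue_tray below 0.013 m and angle between each of left_bracket_1, left_bracket_2, left_bracket_3, right_bracket_1, right_bracket_2, right_bracket_3's own z axis and vertical below 0.15 rad and linear speed of each of left_bracket_1, left_bracket_2, left_bracket_3, right_bracket_1, right_bracket_2, right_bracket_3 below 0.02 m/s and x of left_bracket_2 in the frame of blue_tray between -0.05 and 0.05 m and y of left_bracket_2 in the frame of blue_tray between -0.084 and 0.084 m and x of left_bracket_3 in the frame of blue_tray between -0.05 and 0.05 m and y of left_bracket_3 in the frame of blue_tray between -0.084 and 0.084 m and x of right_bracket_1 in the frame of orange_tray between -0.05 and 0.05 m and y of right_bracket_1 in the frame of orange_tray between -0.084 and 0.084 m and z of each of right_bracket_1, right_bracket_2, right_bracket_3 in the frame of orange_tray below 0.013 m and x of right_bracket_2 in the frame of orange_tray between -0.05 and 0.05 m and y of right_bracket_2 in the frame of orange_tray between -0.084 and 0.084 m and x of right_bracket_3 in the frame of orange_tray between -0.05 and 0.05 m and y of right_bracket_3 in the frame of orange_tray between -0.084 and 0.084 m).
It fails at once if the glass is moved more than 3 cm (distance of glass from where it was at the start of the episode above 0.03 m).
It fails at once if the mug is moved more than 3 cm (distance of mug from where it was at the start of the episode above 0.03 m).
Of left_bracket_1, left_bracket_2, left_bracket_3, right_bracket_1, right_bracket_2, right_bracket_3 only 4 to 6 are there at a start; the rules pass over those that are not, and their reading is None.
At some moment in a run one of left_bracket_1, left_bracket_2, left_bracket_3, right_bracket_1, right_bracket_2, right_bracket_3 may be knocked a few centimetres aside while the robot is not near it.
It also fails if it takes over 210 s, if anything falls off the work surface, if the arm or the gripper's body presses on something with over 40 N, if the wrist force passes 120 N, or if a joint passes its speed limit or range.

## Working session

There is one attempt and no reset: what is moved stays moved. The work goes in short steps, Python scripts to look and compute and a tool call to move; the robot and the scene stay as the last step left them, time stands still between calls to the robot, and variables do not carry over. Pictures are saved under pics/ and viewed, and the job is handed in when it is done.

Besides the shell and the picture viewer there is one more tool, called after "Call:" as name([rows], argument=value, ...), one row to a line, values as JSON. play_rows: Moves the arm, as the interface text tells. Its arguments: {"type":"object","properties":{"deltas":{"type":"array","items":{"type":"object","properties":{"tx":{"type":"number"},"ty":{"type":"number"},"tz":{"type":"number"},"wx":{"type":"number"},"wy":{"type":"number"},"wz":{"type":"number"},"hand":{"type":"number"}}}}},"required":["deltas"]}

```bash
ls -la; mkdir -p pics; python3 - <<'E'
from cell import *
import cv2,numpy as np
print(observe())
for n in("side","top"):
    p,d=camera(n); cv2.imwrite(f"pics/{n}0.png",p); np.save(f"pics/{n}0.npy",d); cv2.imwrite(f"pics/{n}0.png",p)
    c=get_calibration(n); print(n,c)
E
```

```text
total 12
drwxr-xr-x  3 agent agent 4096 Dec  7 06:46 .
drwxr-xr-x 23 root  root  4096 Dec  7 06:46 ..
drwxr-xr-x  2 agent agent 4096 Dec  7 06:46 pics
{'time_s': 0.0, 'joint_positions': array([ 1.33600563e+00,  2.38776312e-01, -1.42568068e-02,  1.31922438e+00,
       -1.38519182e-05,  1.57077756e+00]), 'joint_vel': array([-0.0005319 ,  0.00173821, -0.00129173,  0.00117954, -0.00158991,
       -0.00111327]), 'effort': array([ 1.59298397e-03, -5.38778150e+01,  3.46431184e+01,  1.85993349e-02,
        1.31454981e-04, -4.08874683e-06]), 'tcp_pos': array([122.04835298, 510.21366916, 255.67896607]), 'orientation': array([-1.56438059,  0.1844735 , -0.18422574]), 'wrist_force': array([0.78810949, 0.09699872, 0.1664579 ]), 'wrist_torque': array([-0.02351569,  0.03988551,  0.01874028]), 'width': 85.59572238447127}
side {'camera_matrix': array([[356.05519224,   0.        , 253.60961939],
       [  0.        , 356.05519224, 185.54096795],
       [  0.        ,   0.        ,   1.        ]]), 'D': array([-0.0465376,  0.       ,  0.       ,  0.       ,  0.       ]), 'cam_to_world': array([[ 9.25637
[... 239 characters left out ...]
       [ 0.00000000e+00,  0.00000000e+00,  0.00000000e+00,
         1.00000000e+00]])}
top {'camera_matrix': array([[432.13598791,   0.        , 257.40689671],
       [  0.        , 432.13598791, 194.70829665],
       [  0.        ,   0.        ,   1.        ]]), 'D': array([-0.13535693,  0.        ,  0.        ,  0.        ,  0.        ]), 'cam_to_world': array([[ 3.35604426e-01, -8.41794614e-01,  4.22790133e-01,
        -1.55875295e+02],
       [-9.41987816e-01, -2.97349566e-01,  1.55699039e-01,
        -3.06073435e+02],
       [-5.35015005e-03, -4.50516440e-01, -8.92752101e-01,
         1.53439773e+03],
       [ 0.00000000e+00,  0.00000000e+00,  0.00000000e+00,
         1.00000000e+00]])}
```

View pics/side0.png

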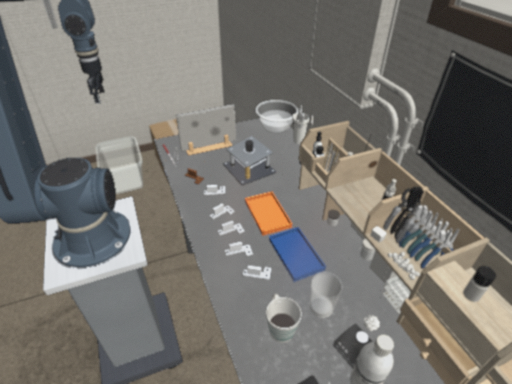

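View pics/top0.png

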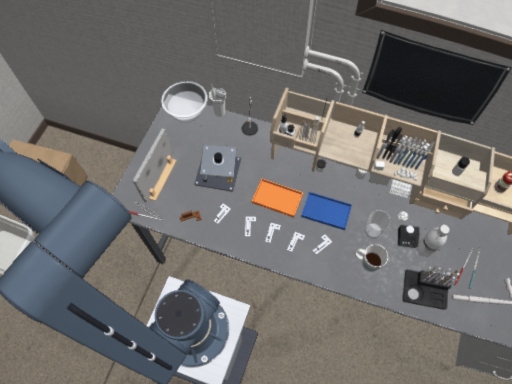

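The scene holds five white brackets, with the brown look-alike at side pixel (194,176). The stand is at (249,157), the rack and board at (205,130), the orange tray at (268,212) and the blue tray at (297,253). I'll write helpers and zoom in.

```bash
cat > h.py <<'E'
from cell import *
import cv2,numpy as np
from scipy.spatial.transform import Rotation as R
C={n:get_calibration(n) for n in("side","top")}
def und(n,uv):
    c=C[n]; return cv2.undistortPoints(np.array(uv,float).reshape(-1,1,2),c["camera_matrix"],c["D"]).reshape(-1,2)
def onplane(n,uv,z):
    T=C[n]["cam_to_world"]; q=und(n,uv); d=np.c_[q,np.ones(len(q))]@T[:3,:3].T
    s=(z-T[2,3])/d[:,2]; return T[:3,3]+d*s[:,None]
def proj(n,P):
    T=np.linalg.inv(C[n]["cam_to_world"]); P=np.array(P,float).reshape(-1,3)
    return cv2.projectPoints(P,cv2.Rodrigues(T[:3,:3])[0],T[:3,3],C[n]["camera_matrix"],C[n]["D"])[0].reshape(-1,2)
def wpts(n,d):
    h,w=d.shape; vv,uu=np.mgrid[:h,:w]; q=und(n,np.stack([uu,vv],-1).reshape(-1,2))
    P=np.c_[q,np.ones(len(q))]*d.reshape(-1,1); T=C[n]["cam_to_world"]
    W=P@T[:3,:3].T+T[:3,3]; W[d.reshape(-1)<=0]=np.nan; return W.reshape(h,w,3)
def snap(n,tag):
    p,d=camera(n); cv2.imwrite(f"pics/{n}{tag}.png",p); np.save(f"pics/{n}{tag}.npy",d); return p,d
def crop(p,x0,y0,x1,y1,f,name):
    cv2.imwrite(name,cv2.resize(p[y0:y1,x0:x1],None,fx=f,fy=f,interpolation=cv2.INTER_CUBIC))
E
python3 - <<'E'
from h import *
s=cv2.imread("pics/side0.png");t=cv2.imread("pics/top0.png")
crop(s,150,90,350,290,4-1,"pics/s0a.png")
crop(s,145,90,345,190,4,"pics/s0b.png")
crop(t,100,120,370,270,3-0.1,"pics/t0a.png")
crop(t,120,120,250,220,6,"pics/t0b.png")
for n,p in(("side",s),("top",t)):
    W=wpts(n,np.load(f"pics/{n}0.npy"))
    hsv=cv2.cvtColor(p,cv2.COLOR_BGR2HSV)
    for nm,lo,hi in(("orange",(8,180,150),(18,255,255)),("blue",(105,150,80),(120,255,255))):
        m=cv2.inRange(hsv,lo,hi); k,l,st,ce=cv2.connectedComponentsWithStats(m); i=1+np.argmax(st[1:,4]); print(n,nm,st[i],ce[i], np.nanmedian(W[l==i],0))
        c=max(cv2.findContours((l==i).astype(np.uint8),0,1)[0],key=cv2.contourArea)
        X=onplane(n,c.reshape(-1,2),20)[:,:2].astype(np.float32); print(cv2.minAreaRect(X))
E
```

```text
side orange [262 225  29   9  63] [274.71428571 229.03174603] [ 570.61071309 -203.01705389   13.73421286]
((574.5608520507812, -208.13461303710938), (14.432243347167969, 97.707763671875), 83.4704360961914)
side blue [271 231  24  27 333] [282.17117117 241.96096096] [ 570.00356785 -253.00972354    5.31492477]
((578.2561645507812, -277.07525634765625), (88.84259033203125, 81.81891632080078), 89.4305191040039)
top orange [259 180  42  15  67] [279.1641791 187.1641791] [ 629.46107971 -109.21363103    6.85091001]
((623.8787841796875, -114.84337615966797), (33.324668884277344, 165.07391357421875), 8.276833534240723)
top blue [ 302  193   49   36 1100] [326.26090909 210.44727273] [ 592.00848379 -316.08220993    6.04568759]
((586.8644409179688, -315.3049621582031), (106.95085144042969, 170.6767120361328), 0.7599108815193176)
```

View pics/s0a.png

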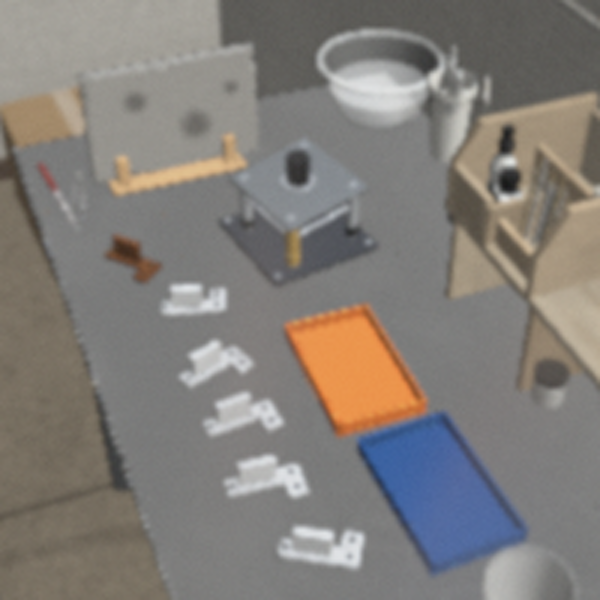

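View pics/s0b.png

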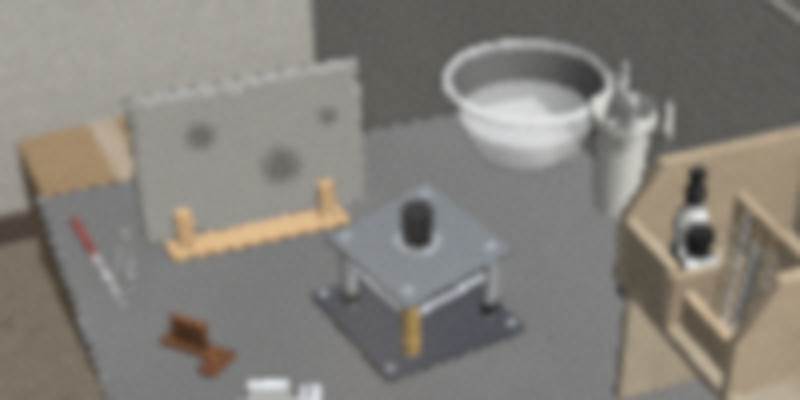

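View pics/t0a.png

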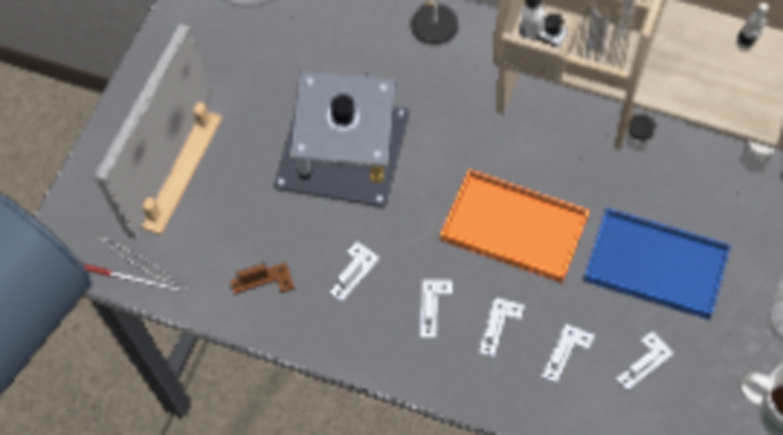

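View pics/t0b.png

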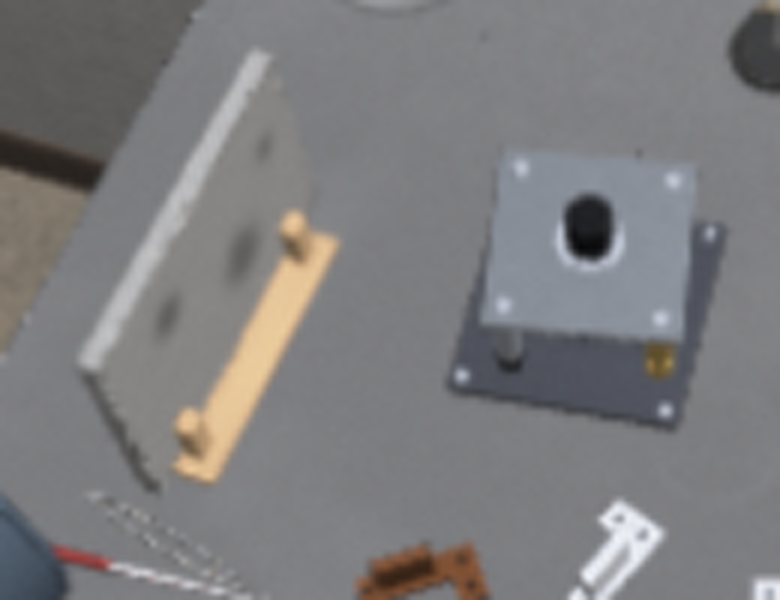

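The brackets are too small to read their handedness here, so I'll zoom in more.

```bash
python3 - <<'E'
from h import *
s=cv2.imread("pics/side0.png");t=cv2.imread("pics/top0.png")
st=[(214,190),(221,211),(231,228),(238,249),(257,272)]
hs=[];ht=[]
for u,v in st:
    hs.append(cv2.resize(s[v-12:v+13,u-18:u+19],None,fx=4.3,fy=6*4.3/6,interpolation=cv2.INTER_CUBIC))
for u,v in [(222,213),(249,226),(272,233),(295,241),(322,244)]:
    ht.append(cv2.resize(t[v-14:v+15,u-18:u+19],None,fx=4.3,fy=4.3,interpolation=cv2.INTER_CUBIC))
a=np.hstack(hs);b=np.hstack(ht)
cv2.imwrite("pics/br.png",np.vstack([a,b]))
E
```

```text
(no output)
```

View pics/br.png

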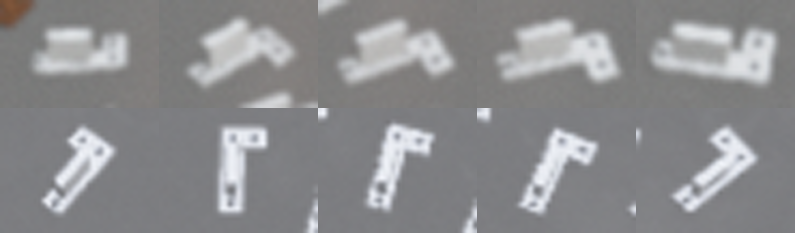

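From this zoom, brackets A (nearest the rack) and E (nearest the mug) are left-handed, and B, C and D are right-handed. Next I'll measure the layout.

```bash
python3 - <<'E'
from h import *
o=observe(); print(R.from_rotvec(o["orientation"]).as_matrix().round(3))
P={n:cv2.imread(f"pics/{n}0.png") for n in C}; W={n:wpts(n,np.load(f"pics/{n}0.npy")) for n in C}
for n in C:
    hsv=cv2.cvtColor(P[n],cv2.COLOR_BGR2HSV); g=W[n]
    inb=(g[...,0]>250)&(g[...,0]<900)&(g[...,1]>-500)&(g[...,1]<700)&(g[...,2]<300)
    for nm,lo,hi in(("orange",(5,150,100),(20,255,255)),("blue",(105,120,60),(125,255,255))):
        m=cv2.inRange(hsv,lo,hi)*(inb).astype(np.uint8); k,l,st,ce=cv2.connectedComponentsWithStats(m); i=1+np.argmax(st[1:,4])
        c=max(cv2.findContours((l==i).astype(np.uint8),0,1)[0],key=cv2.contourArea)
        for z in(0,20):
            X=onplane(n,c.reshape(-1,2),z)[:,:2].astype(np.float32); print(n,nm,z,st[i,4],cv2.minAreaRect(X))
    # bench depth bias
    for u,v in ((300,150),(230,300)) : pass
    white=((hsv[...,1]<40)&(hsv[...,2]>150)&inb&(g[...,0]<560)&(g[...,2]<60)&(g[...,1]<300)).astype(np.uint8)
    k,l,st,ce=cv2.connectedComponentsWithStats(white)
    for i in range(1,k):
        if st[i,4]<30: continue
        q=g[l==i]; print(n,"white",ce[i].round(),st[i,4],q.mean(0).round(1),np.percentile(q[:,2],[5,50,95]).round(1))
# ortho depth map merged
for n in C:
    g=W[n].reshape(-1,3); c=P[n].reshape(-1,3); k=(g[:,0]>250)&(g[:,0]<850)&(g[:,1]>-450)&(g[:,1]<650)&(g[:,2]<220)&(g[:,2]>-20)
    print(n,"bench z",np.median(g[k][:,2]))
    g=g[k];c=c[k]; o=np.argsort(g[:,2]); im=np.zeros((400,750,3),np.uint8)
    for q,cc in zip(g[o],c[o]):
        u=int((620-q[1])/1.5);v=int((850-q[0])/1.5)
        if 0<=u<750 and 0<=v<400: cv2.rectangle(im,(u,v),(u+1,v+1),tuple(int(x) for x in cc),-1)
    cv2.imwrite(f"pics/ortho_{n}.png",im)
E
```

```text
[[ 0.973 -0.     0.233]
 [-0.233 -0.001  0.973]
 [-0.    -1.    -0.001]]
side orange 0 1152 ((588.3551025390625, -105.05662536621094), (190.2892608642578, 110.030517578125), 88.0589599609375)
side orange 20 1152 ((579.5399169921875, -123.60444641113281), (185.9862518310547, 107.54239654541016), 88.05895233154297)
side blue 0 1280 ((594.4888916015625, -300.226318359375), (177.67124938964844, 105.11854553222656), 88.68885040283203)
side blue 20 1280 ((585.534912109375, -314.36077880859375), (173.65359497070312, 102.74154663085938), 88.6888427734375)
side white [214. 189.] 193 [446.4  65.5  14. ] [ 1.7  8.  36.9]
side white [221. 210.] 211 [435.6 -50.   13.2] [ 0.7  7.5 36.9]
side white [231. 228.] 246 [ 438.2 -140.2   12.8] [ 0.3  7.6 37.3]
side white [239. 249.] 275 [ 431.9 -234.7   13.2] [ 0.4  7.5 37.6]
side white [258. 272.] 318 [ 452.8 -338.1   12.3] [-1.   6.8 36.8]
side white [278. 311.] 102 [ 443.  -494.4   47.4] [36.3 47.3 57.5]
top orange 0 1121 ((585.9426879882812, -115.1866683959961), (176.64280700683594, 111.76897430419922), 88.10921478271484)
top orange 20 1121 ((576.2735595703125, -117.67476654052734), (174.34036254882812, 110.3121109008789), 88.10921478271484)
top blue 0 1161 ((597.0932006835938, -315.528076171875), (113.59760284423828, 175.56771850585938), 0.6965761780738831)
top blue 20 1161 ((587.2786254882812, -315.40484619140625), (112.11695861816406, 173.27928161621094), 0.6965746879577637)
top white [222. 213.] 161 [446.3  62.6  13. ] [-1.3  8.9 38.4]
top white [248. 225.] 155 [432.9 -51.3  12.1] [-2.1  8.2 39.9]
top white [271. 231.] 154 [ 437.4 -142.3   12.3] [-1.4  8.1 37.9]
top white [295. 240.] 158 [ 430.6 -236.9   12.7] [-0.3  8.  38.9]
top white [323. 244.] 162 [ 452.  -339.8   13.2] [-0.4  8.4 39.6]
top white [359. 256.] 30 [ 448.7 -480.4   20. ] [-0.8 22.1 38.8]
side bench z 3.0642050084483117
top bench z 3.451688625613997
```

View pics/ortho_top.png

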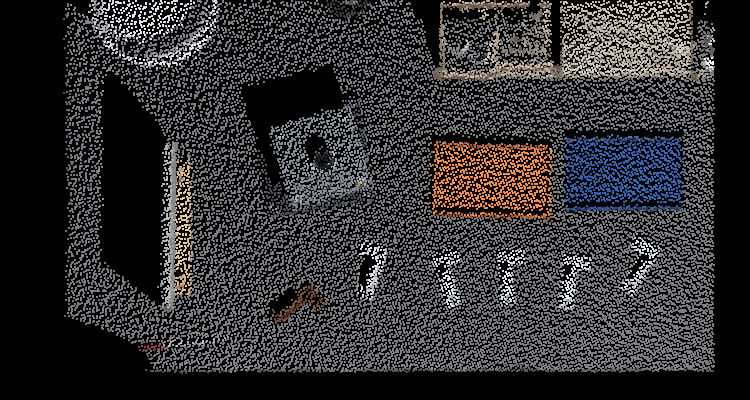

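View pics/ortho_side.png

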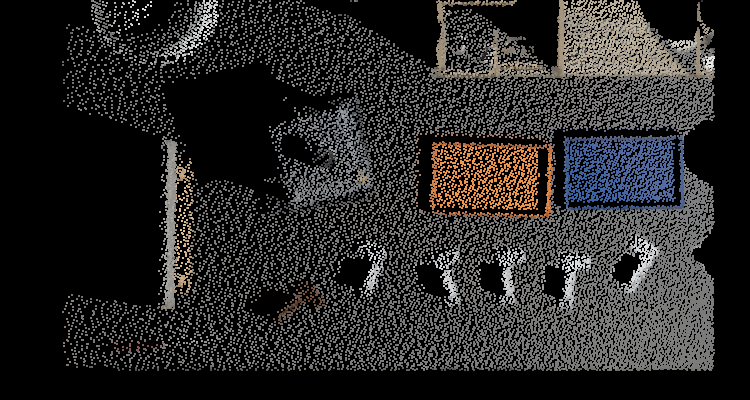

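```bash
cat > br.py <<'E'
from h import *
def brackets(tag,zb=0,xr=(350,560)):
    # returns list of merged pts clusters
    out=[]
    A=[]
    for n in C:
        p=cv2.imread(f"pics/{n}{tag}.png"); g=wpts(n,np.load(f"pics/{n}{tag}.npy")); hsv=cv2.cvtColor(p,cv2.COLOR_BGR2HSV)
        inb=(g[...,0]>xr[0])&(g[...,0]<xr[1])&(g[...,1]>-420)&(g[...,1]<300)&(g[...,2]<60)
        m=((hsv[...,1]<45)&(hsv[...,2]>135)&inb).astype(np.uint8)
        k,l,st,ce=cv2.connectedComponentsWithStats(m)
        for i in range(1,k):
            if st[i,4]<60: continue
            q=g[l==i]; A.append((n,ce[i],q))
    return A
def fit(q,zb=0):
    f=q[(q[:,2]>zb+18)&(q[:,2]<zb+45)][:,:2]
    c=f.mean(0)
    (cx,cy),(w,h),a=cv2.minAreaRect(f.astype(np.float32))
    _,_,vt=np.linalg.svd(f-c); d=vt[0]
    return (cx,cy),(w,h),np.degrees(np.arctan2(d[1],d[0])),c
if __name__=="__main__":
    import sys
    for n,c,q in brackets(sys.argv[1]):
        r=fit(q); print(n,c.round(),"all",q.mean(0)[:2].round(),"fin rect",np.round(r[0],1),np.round(r[1],1),"ang",round(r[2],1),len(q))
E
python3 br.py 0
python3 - <<'E'
from h import *
for n in C:
    p=cv2.imread(f"pics/{n}0.png"); g=wpts(n,np.load(f"pics/{n}0.npy"))
    k=(g[...,1]>300)&(g[...,1]<420)&(g[...,0]>380)&(g[...,0]<660)
    b=g[k&(g[...,2]>165)&(g[...,2]<200)]
    r=cv2.minAreaRect(b[:,:2].astype(np.float32)); print(n,"board top",r,b.mean(0),np.percentile(b[:,2],95))
    b=g[k&(g[...,2]>60)&(g[...,2]<150)]
    A=np.c_[b[:,0],b[:,2],np.ones(len(b))]; print("board face y=ax+bz+c",np.linalg.lstsq(A,b[:,1],rcond=None)[0], b[:,0].min(),b[:,0].max())
    # stand top plate
    k=(g[...,1]>20)&(g[...,1]<240)&(g[...,0]>500)&(g[...,0]<760)
    b=g[k&(g[...,2]>75)&(g[...,2]<112)]
    r=cv2.minAreaRect(b[:,:2].astype(np.float32)); A=np.c_[b[:,:2],np.ones(len(b))]; co=np.linalg.lstsq(A,b[:,2],rcond=None)[0]
    print(n,"plate",r,co,b.mean(0))
    kn=g[k&(g[...,2]>118)]; print("knob",kn.mean(0),kn.max(0),kn.min(0),len(kn))
E
```

```text
side [214. 190.] all [446.  66.] fin rect [435.9  64. ] [13.1 39.7] ang -19.7 223
side [221. 210.] all [436. -49.] fin rect [423.9 -50.6] [40.1 13.2] ang -161.5 250
side [231. 228.] all [ 438. -139.] fin rect [ 427.3 -139.3] [12.9 39.7] ang -174.2 289
side [239. 249.] all [ 432. -234.] fin rect [ 421.7 -231.1] [12.7 40.5] ang 174.1 319
side [257. 272.] all [ 453. -337.] fin rect [ 441.  -336.2] [12.9 38.5] ang -31.7 347
top [222. 213.] all [446.  63.] fin rect [434.   64.6] [14.  39.3] ang 162.2 188
top [248. 225.] all [433. -51.] fin rect [422.2 -50.1] [39.5  7.8] ang -160.4 185
top [272. 231.] all [ 437. -143.] fin rect [ 425.2 -138.6] [39.3 10.8] ang -174.2 189
top [295. 240.] all [ 432. -238.] fin rect [ 420.3 -231.7] [ 9.8 41.6] ang 175.5 197
top [322. 244.] all [ 452. -339.] fin rect [ 439.4 -337.4] [11.5 41.9] ang 147.5 201
side board top ((513.9697265625, 368.6023864746094), (24.93181610107422, 250.30963134765625), 88.57398223876953) [510.97445266 366.85861879 176.37882185] 184.0046451163154
board face y=ax+bz+c [-1.07174697e-02  1.12153037e-03  3.69744952e+02] 388.9864138466
[... 268 characters left out ...]
2] [626.1639621  150.81583627 145.63652744] [598.19416635 118.71156135 118.20019231] 69
top board top ((511.9212646484375, 369.465087890625), (22.333457946777344, 247.15611267089844), 88.38020324707031) [507.29299658 367.0072834  177.58218304] 185.51907984119012
board face y=ax+bz+c [-2.58642584e-02  7.05156606e-03  3.74300686e+02] 386.32758102744026 637.1253556113519
top plate ((614.175537109375, 140.0784912109375), (136.2628936767578, 131.13694763183594), 17.629392623901367) [5.41520029e-02 9.25558294e-02 5.53707292e+01] [610.49941241 137.10871958 101.12070637]
knob [608.326805   134.85292058 136.92696725] [629.92414543 149.1497502  149.99404743] [593.27326152 120.97753874 118.10338213] 70
```

```bash
python3 - <<'E'
from h import *
s=onplane("side",[(223,163.2),(242.5,184.5),(275.7,171)],10);t=onplane("top",[(194.5,184.2),(233,191.7),(240.8,158)],10)
print(s.round(1),t.round(1))
for c in(s,t):
    for a,b in((0,1),(1,2),(0,2)): d=c[b]-c[a]; print(np.hypot(*d[:2]).round(1),np.degrees(np.arctan2(d[1],d[0])).round(1))
    print("centre",(c[0]+c[2])/2)
# rack: wood points
for n in C:
    p=cv2.imread(f"pics/{n}0.png"); g=wpts(n,np.load(f"pics/{n}0.npy")); hsv=cv2.cvtColor(p,cv2.COLOR_BGR2HSV)
    k=(g[...,1]>280)&(g[...,1]<430)&(g[...,0]>350)&(g[...,0]<660)&(hsv[...,1]>70)&(hsv[...,0]<30)
    b=g[k]; print(n,"rack",b.min(0),b.max(0),len(b))
# brass of stand
    k=(g[...,1]>40)&(g[...,1]<220)&(g[...,0]>520)&(g[...,0]<720)&(hsv[...,1]>110)&(hsv[...,0]<30)&(hsv[...,0]>12)
    b=g[k]; print(n,"brass",b.mean(0),b.min(0),b.max(0),len(b))
E
```

```text
[[530.1 215.7  10. ]
 [555.9  57.5  10. ]
 [709.2  86.2  10. ]] [[526.4 213.9  10. ]
 [546.4  55.6  10. ]
 [703.3  81.6  10. ]]
160.2 -80.8
156.0 10.6
221.0 -35.9
centre [619.68951912 150.93964465  10.        ]
159.5 -82.8
159.1 9.4
220.9 -36.8
centre [614.87608029 147.72464171  10.        ]
side rack [411.07232244 331.63812674  -0.93239359] [607.29286624 371.98579561  54.75406912] 277
side brass [583.34071868  74.66006668  47.6566943 ] [580.62455546  71.76895264  23.08251317] [586.77342319  78.48596405  70.10842385] 18
top rack [409.33152462 331.08330321  -5.92821169] [609.46708519 365.71724916  57.21643873] 337
top brass [575.86640893  80.32281156  42.83159154] [571.53700906  74.15707523  13.90596398] [583.41259264  87.13342663  62.70050302] 16
```

```bash
cat > plan.py <<'E'
# usage: plan.py x y z phi [tilt_deg about closing/world dir]  -> tool-frame delta from present measured pose
from h import *
import sys
def Rt(phi,roll=0,about="x"):
    f=np.radians(phi); M=np.array([[np.sin(f),0,np.cos(f)],[-np.cos(f),0,np.sin(f)],[0,-1,0]])
    return M@R.from_euler(about,roll,degrees=True).as_matrix()
def show():
    o=observe(); M=R.from_rotvec(o["orientation"]).as_matrix()
    print("t %.2f tcp %s phi %.1f down %s F %s w %.1f q %s"%(o["time_s"],o["tcp_pos"].round(1),np.degrees(np.arctan2(M[1,2],M[0,2])),M[:,1].round(3),o["wrist_force"].round(1),o["width"],np.degrees(o["joint_positions"]).round(0)))
    return o,M
def plan(x,y,z,phi,roll=0,quiet=0):
    o,M=show()
    d=M.T@(np.array([x,y,z])-o["tcp_pos"])/10; T=Rt(phi,roll)
    w=np.degrees(R.from_matrix(M.T@T).as_rotvec())
    print("tx %.2f ty %.2f tz %.2f  wx %.1f wy %.1f wz %.1f | dist %.0f mm rows %.1f ang rows %.1f"%(*d,*w,np.linalg.norm(d)*10,np.linalg.norm(d)*10/41.7,np.linalg.norm(w)/7.16))
if __name__=="__main__":
    a=[float(v) for v in sys.argv[1:]]
    plan(*a) if a else show()
E
python3 plan.py 612 136 250 62; python3 plan.py 612 136 250 -118
```

```text
t 0.10 tcp [122.  510.3 255.7] phi 76.6 down [-0.    -0.001 -1.   ] F [ 0.3 -0.2  0.2] w 84.9 q [77. 14. -1. 76.  0. 90.]
tx 56.36 ty 0.60 tz -25.00  wx 0.1 wy 14.6 wz 0.0 | dist 617 mm rows 14.8 ang rows 2.0
t 0.10 tcp [122.  510.3 255.7] phi 76.6 down [-0.    -0.001 -1.   ] F [ 0.3 -0.2  0.2] w 84.9 q [77. 14. -1. 76.  0. 90.]
tx 56.36 ty 0.60 tz -25.00  wx 0.0 wy -165.4 wz -0.1 | dist 617 mm rows 14.8 ang rows 23.1
```

Call:
play_rows([
  {"wy": 7},
  {"wy": 7},
])

```text
schema error: expected keys tx, ty, tz, wx, wy, wz, hand
```

```bash
python3 plan.py 612 136 250 62
```

```text
t 0.10 tcp [122.  510.3 255.7] phi 76.6 down [-0.    -0.001 -1.   ] F [ 0.3 -0.2  0.2] w 84.9 q [77. 14. -1. 76.  0. 90.]
tx 56.36 ty 0.60 tz -25.00  wx 0.1 wy 14.6 wz 0.0 | dist 617 mm rows 14.8 ang rows 2.0
```

Call:
play_rows([
  {"tx": 25, "ty": 0.3, "tz": -11, "wx": 0, "wy": 14.6, "wz": 0, "hand": 1},
  {"tx": 25, "ty": 0.3, "tz": -11, "wx": 0, "wy": 14.6, "wz": 0, "hand": 1},
  {"tx": 25, "ty": 0.3, "tz": -11, "wx": 0, "wy": 14.6, "wz": 0, "hand": 1},
  {"tx": 25, "ty": 0.3, "tz": -11, "wx": 0, "wy": 14.6, "wz": 0, "hand": 1},
  {"tx": 25, "ty": 0.3, "tz": -11, "wx": 0, "wy": 14.6, "wz": 0, "hand": 1},
  {"tx": 25, "ty": 0.3, "tz": -11, "wx": 0, "wy": 14.6, "wz": 0, "hand": 1},
  {"tx": 25, "ty": 0.3, "tz": -11, "wx": 0, "wy": 14.6, "wz": 0, "hand": 1},
  {"tx": 25, "ty": 0.3, "tz": -11, "wx": 0, "wy": 14.6, "wz": 0, "hand": 1},
])

```text
time_s: 0.77
tcp_pos: [342.6, 342.8, 253.0]
orientation: [-1.537, 0.387, -0.388]
wrist_force: [0.6, -0.6, 0.4]
width: 85.5
```

```bash
python3 plan.py 612 136 200 62
```

```text
t 0.77 tcp [342.6 342.8 253. ] phi 61.7 down [ 0.001 -0.001 -1.   ] F [ 0.6 -0.6  0.4] w 85.5 q [45. 10. -6. 74. -0. 73.]
tx 33.52 ty 5.33 tz -5.43  wx 0.0 wy -0.3 wz 0.1 | dist 344 mm rows 8.2 ang rows 0.0
```

Call:
play_rows([
  {"tx": 33.5, "ty": 0, "tz": -5.4, "wx": 0, "wy": 0, "wz": 0, "hand": 1},
  {"tx": 33.5, "ty": 0, "tz": -5.4, "wx": 0, "wy": 0, "wz": 0, "hand": 1},
  {"tx": 33.5, "ty": 0, "tz": -5.4, "wx": 0, "wy": 0, "wz": 0, "hand": 1},
  {"tx": 33.5, "ty": 0, "tz": -5.4, "wx": 0, "wy": 0, "wz": 0, "hand": 1},
  {"tx": 33.5, "ty": 0, "tz": -5.4, "wx": 0, "wy": 0, "wz": 0, "hand": 1},
  {"tx": 33.5, "ty": 2, "tz": -5.4, "wx": 0, "wy": 0, "wz": 0, "hand": 1},
  {"tx": 33.5, "ty": 4, "tz": -5.4, "wx": 0, "wy": 0, "wz": 0, "hand": 1},
  {"tx": 33.5, "ty": 5, "tz": -5.4, "wx": 0, "wy": 0, "wz": 0, "hand": 1},
])

```text
time_s: 1.43
tcp_pos: [600.5, 148.0, 212.3]
orientation: [-1.535, 0.382, -0.386]
wrist_force: [0.6, 0.8, 0.3]
width: 85.8
```

```bash
python3 - <<'E'
from h import *
s,_=snap("side","1");t,_=snap("top","1")
a=cv2.resize(s[110:200,170:310],None,fx=5,fy=5,interpolation=cv2.INTER_CUBIC)
cv2.imwrite("pics/s1.png",a)
E
python3 plan.py 612 136 122 62
```

```text
t 1.53 tcp [600.2 146.  207.2] phi 61.7 down [-0.004 -0.002 -1.   ] F [-0.4  1.  -0.9] w 85.4 q [14. 24.  7. 74. -0. 42.]
tx 1.54 ty 8.52 tz -0.28  wx 0.2 wy -0.3 wz -0.2 | dist 87 mm rows 2.1 ang rows 0.1
```

View pics/s1.png

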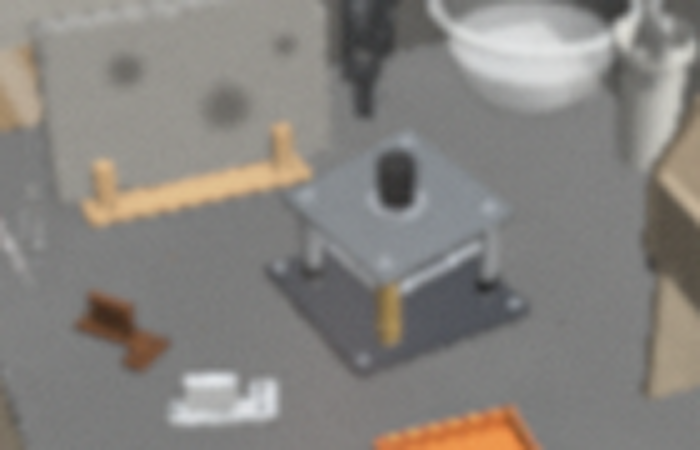

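```bash
python3 - <<'E'
from h import *
print(proj("side",[(600,146,182),(610,134,140),(619,149,10)]),proj("top",[(600,146,182),(610,134,140)]))
p=cv2.imread("pics/top1.png"); crop(p,150,120,270,220,6,"pics/t1.png")
E
```

```text
[[244.2614277  132.19400365]
 [248.02900084 142.747999  ]
 [249.00315682 167.3472215 ]] [[212.91122857 151.156529  ]
 [217.8886933  155.89753679]]
```

View pics/t1.png

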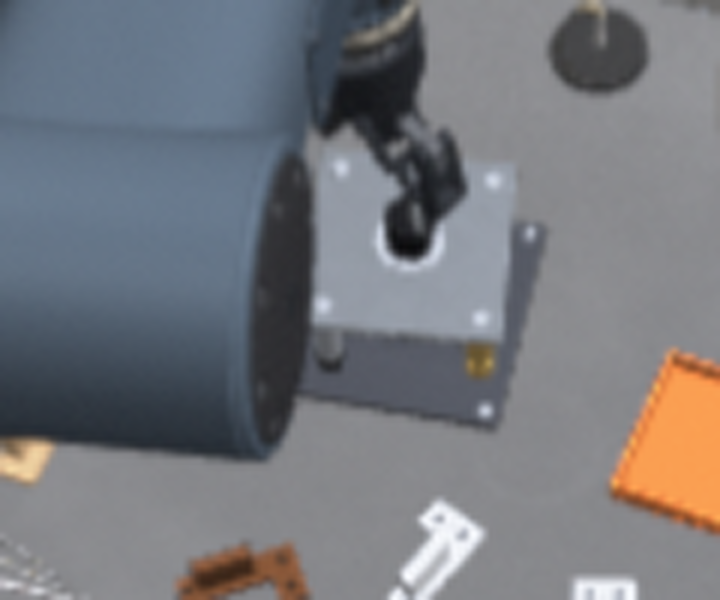

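Call:
play_rows([
  {"tx": 1.5, "ty": 0, "tz": -0.3, "wx": 0, "wy": 0, "wz": 0, "hand": 1},
  {"tx": 1.5, "ty": 3, "tz": -0.3, "wx": 0, "wy": 0, "wz": 0, "hand": 1},
  {"tx": 1.5, "ty": 5, "tz": -0.3, "wx": 0, "wy": 0, "wz": 0, "hand": 1},
  {"tx": 1.5, "ty": 6.8, "tz": -0.3, "wx": 0, "wy": 0, "wz": 0, "hand": 1},
  {"tx": 1.5, "ty": 6.8, "tz": -0.3, "wx": 0, "wy": 0, "wz": 0, "hand": 1},
])

```text
time_s: 1.95
tcp_pos: [607.6, 139.7, 140.0]
orientation: [-1.539, 0.388, -0.379]
wrist_force: [0.2, 0.5, -0.6]
width: 85.8
```

```bash
python3 plan.py 612 136 132 62
```

```text
t 1.95 tcp [607.6 139.7 140. ] phi 62.0 down [-0.006 -0.001 -1.   ] F [ 0.2  0.5 -0.6] w 85.8 q [13. 27.  1. 65.  0. 41.]
tx 0.57 ty 0.80 tz -0.12  wx 0.2 wy -0.0 wz -0.3 | dist 10 mm rows 0.2 ang rows 0.1
```

Call:
play_rows([
  {"tx": 0.6, "ty": 0.8, "tz": -0.1, "wx": 0, "wy": 0, "wz": 0, "hand": 1},
  {"tx": 0.6, "ty": 0.8, "tz": -0.1, "wx": 0, "wy": 0, "wz": 0, "hand": 1},
  {"tx": 0.6, "ty": 0.8, "tz": -0.1, "wx": 0, "wy": 0, "wz": 0, "hand": 0.6},
  {"tx": 0.6, "ty": 0.8, "tz": -0.1, "wx": 0, "wy": 0, "wz": 0, "hand": 0.4},
  {"tx": 0.6, "ty": 0.8, "tz": -0.1, "wx": 0, "wy": 0, "wz": 0, "hand": 0.2},
  {"tx": 0.6, "ty": 0.8, "tz": -0.1, "wx": 0, "wy": 0, "wz": 0, "hand": 0.2},
])

```text
time_s: 2.45
tcp_pos: [615.2, 135.8, 136.4]
orientation: [-1.536, 0.383, -0.385]
wrist_force: [0.5, 0.2, -0.4]
width: 39.2
```

```bash
python3 plan.py 612 136 132 62
```

```text
t 2.45 tcp [615.2 135.8 136.4] phi 61.9 down [ 0.001  0.    -1.   ] F [ 0.5  0.2 -0.4] w 39.2 q [12. 27.  2. 65. -0. 40.]
tx -0.29 ty 0.44 tz -0.13  wx -0.0 wy -0.1 wz 0.0 | dist 5 mm rows 0.1 ang rows 0.0
```

Call:
play_rows([
  {"tx": 0, "ty": 0.2, "tz": 0, "wx": 0, "wy": 0, "wz": 0, "hand": 0},
  {"tx": 0, "ty": 0.2, "tz": 0, "wx": 0, "wy": 0, "wz": 0, "hand": 0},
  {"tx": 0, "ty": 0.2, "tz": 0, "wx": 0, "wy": 0, "wz": 0, "hand": 0},
  {"tx": 0, "ty": 0.2, "tz": 0, "wx": 0, "wy": 0, "wz": 0, "hand": 0},
  {"tx": 0, "ty": 0.2, "tz": 0, "wx": 0, "wy": 0, "wz": 0, "hand": 0},
])

```text
time_s: 2.87
tcp_pos: [615.5, 135.6, 136.5]
orientation: [-1.535, 0.382, -0.386]
wrist_force: [-5.7, -2.7, 18.0]
width: 31.4
```

```bash
python3 plan.py
```

```text
t 2.87 tcp [615.5 135.6 136.5] phi 61.9 down [ 0.003  0.001 -1.   ] F [-5.7 -2.7 18. ] w 31.4 q [12. 27.  2. 64.  0. 40.]
```

Call:
play_rows([
  {"tx": 0, "ty": -1, "tz": 0, "wx": 0, "wy": 0, "wz": 0, "hand": 0},
  {"tx": 0, "ty": -2, "tz": 0, "wx": 0, "wy": 0, "wz": 0, "hand": 0},
  {"tx": 0, "ty": -3, "tz": 0, "wx": 0, "wy": 0, "wz": 0, "hand": 0},
  {"tx": 0, "ty": -3, "tz": 0, "wx": 0, "wy": 0, "wz": 0, "hand": 0},
  {"tx": 0, "ty": -3, "tz": 0, "wx": 0, "wy": 0, "wz": 0, "hand": 0},
])

```text
time_s: 3.28
tcp_pos: [615.3, 135.7, 164.1]
orientation: [-1.536, 0.383, -0.384]
wrist_force: [0.8, -0.6, -7.6]
width: 30.8
```

```bash
cat > st.py <<'E'
from h import *
import sys,plan
plan.show()
tag=sys.argv[1]
for n in C:
    p,d=snap(n,tag); g=wpts(n,d)
    z0=float(sys.argv[2]); 
    k=(g[...,1]>20)&(g[...,1]<260)&(g[...,0]>500)&(g[...,0]<760)&(abs(g[...,2]-z0)<14)
    b=g[k]
    for _ in range(4):
        A=np.c_[b[:,:2],np.ones(len(b))]; co=np.linalg.lstsq(A,b[:,2],rcond=None)[0]; r=b[:,2]-A@co; b=b[abs(r)<max(4,2*r.std())]
    print(n,"plate",cv2.minAreaRect(b[:,:2].astype(np.float32)),"slope",co[:2].round(3),"z",b[:,2].mean().round(1),len(b))
    if n=="side": crop(p,190,110,310,200,6,f"pics/st{n}{tag}.png")
    else: crop(p,150,115,270,205,6,f"pics/st{n}{tag}.png")
E
python3 st.py 2 130
```

```text
t 3.28 tcp [615.3 135.7 164.1] phi 62.0 down [ 0.001  0.    -1.   ] F [ 0.8 -0.6 -7.6] w 30.8 q [12. 26.  4. 68. -0. 40.]
side plate ((614.5950317382812, 139.09271240234375), (129.3356475830078, 134.5885467529297), 16.065460205078125) slope [0.043 0.075] z 128.2 604
top plate ((614.3778076171875, 131.76077270507812), (131.82826232910156, 117.59088897705078), 18.80301856994629) slope [0.039 0.07 ] z 126.6 548
```

View pics/stside2.png

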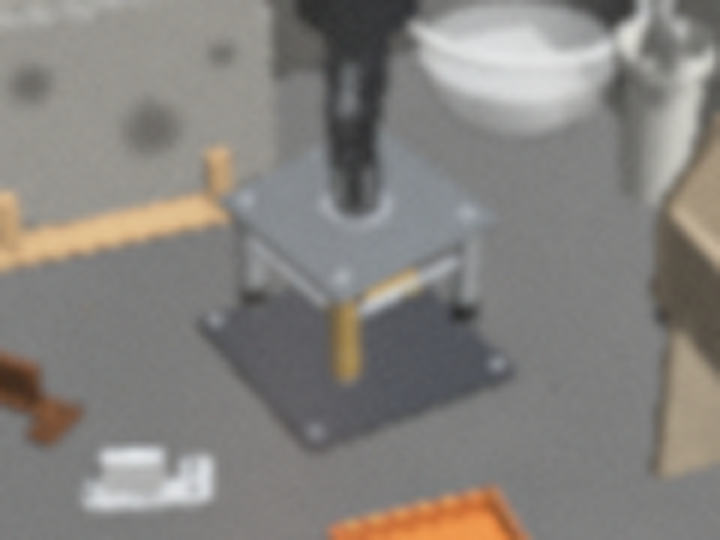

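Call:
play_rows([
  {"tx": 0, "ty": 0, "tz": 0, "wx": 0, "wy": -56, "wz": 0, "hand": 0},
  {"tx": 0, "ty": 0, "tz": 0, "wx": 0, "wy": -56, "wz": 0, "hand": 0},
  {"tx": 0, "ty": 0, "tz": 0, "wx": 0, "wy": -56, "wz": 0, "hand": 0},
  {"tx": 0, "ty": 0, "tz": 0, "wx": 0, "wy": -56, "wz": 0, "hand": 0},
  {"tx": 0, "ty": 0, "tz": 0, "wx": 0, "wy": -56, "wz": 0, "hand": 0},
  {"tx": 0, "ty": 0, "tz": 0, "wx": 0, "wy": -56, "wz": 0, "hand": 0},
  {"tx": 0, "ty": 0, "tz": 0, "wx": 0, "wy": -56, "wz": 0, "hand": 0},
  {"tx": 0, "ty": 0, "tz": 0, "wx": 0, "wy": -56, "wz": 0, "hand": 0},
])

```text
time_s: 4.05
tcp_pos: [614.5, 135.6, 162.8]
orientation: [-1.536, -0.386, 0.389]
wrist_force: [-0.2, 0.2, -7.4]
width: 31.0
```

Call:
play_rows([
  {"tx": 0, "ty": 0, "tz": 0, "wx": 0, "wy": -56, "wz": 0, "hand": 0},
  {"tx": 0, "ty": 0, "tz": 0, "wx": 0, "wy": -56, "wz": 0, "hand": 0},
  {"tx": 0, "ty": 0, "tz": 0, "wx": 0, "wy": -56, "wz": 0, "hand": 0},
  {"tx": 0, "ty": 0, "tz": 0, "wx": 0, "wy": -56, "wz": 0, "hand": 0},
  {"tx": 0, "ty": 0, "tz": 0, "wx": 0, "wy": -56, "wz": 0, "hand": 0},
  {"tx": 0, "ty": 0, "tz": 0, "wx": 0, "wy": -56, "wz": 0, "hand": 0},
  {"tx": 0, "ty": 0, "tz": 0, "wx": 0, "wy": -56, "wz": 0, "hand": 0},
  {"tx": 0, "ty": 0, "tz": 0, "wx": 0, "wy": -56, "wz": 0, "hand": 0},
])

```text
time_s: 4.72
tcp_pos: [614.5, 135.6, 162.7]
orientation: [-1.254, -1.135, 1.137]
wrist_force: [-1.5, 0.1, -6.8]
width: 31.3
```

```bash
python3 plan.py 617 149 164 234
```

```text
t 4.72 tcp [614.5 135.6 162.7] phi 174.3 down [-0.002 -0.    -1.   ] F [-1.5  0.1 -6.8] w 31.3 q [ 12.  26.   4.  68.  -0. -72.]
tx 1.36 ty -0.13 tz -0.11  wx -0.1 wy -59.7 wz 0.0 | dist 14 mm rows 0.3 ang rows 8.3
```

Call:
play_rows([
  {"tx": 1.4, "ty": 0, "tz": -0.1, "wx": 0, "wy": -56, "wz": 0, "hand": 0},
  {"tx": 1.4, "ty": 0, "tz": -0.1, "wx": 0, "wy": -56, "wz": 0, "hand": 0},
  {"tx": 1.4, "ty": 0, "tz": -0.1, "wx": 0, "wy": -56, "wz": 0, "hand": 0},
  {"tx": 1.4, "ty": 0, "tz": -0.1, "wx": 0, "wy": -56, "wz": 0, "hand": 0},
  {"tx": 1.4, "ty": 0, "tz": -0.1, "wx": 0, "wy": -56, "wz": 0, "hand": 0},
  {"tx": 1.4, "ty": 0, "tz": -0.1, "wx": 0, "wy": -56, "wz": 0, "hand": 0},
  {"tx": 1.4, "ty": 0, "tz": -0.1, "wx": 0, "wy": -56, "wz": 0, "hand": 0},
  {"tx": 1.4, "ty": 0, "tz": -0.1, "wx": 0, "wy": -60, "wz": 0, "hand": 0},
])

```text
time_s: 5.38
tcp_pos: [617.0, 149.4, 162.7]
orientation: [-0.637, -1.833, 1.835]
wrist_force: [0.6, -0.1, -5.6]
width: 31.1
```

Call:
play_rows([
  {"tx": 0, "ty": 0, "tz": 0, "wx": 0, "wy": -3, "wz": 0, "hand": 0},
  {"tx": 0, "ty": 0, "tz": 0, "wx": 0, "wy": -3, "wz": 0, "hand": 0},
])

```text
time_s: 5.55
tcp_pos: [617.0, 149.4, 162.8]
orientation: [-0.598, -1.864, 1.866]
wrist_force: [-0.2, -0.5, -6.6]
width: 31.2
```

```bash
python3 st.py 3 127
```

```text
t 5.55 tcp [617.  149.4 162.8] phi -125.6 down [-0.001 -0.    -1.   ] F [-0.2 -0.5 -6.6] w 31.2 q [  14.   27.    5.   68.   -0. -131.]
side plate ((617.8301391601562, 147.2125244140625), (132.09823608398438, 136.75990295410156), 9.192646026611328) slope [-0.047 -0.061] z 128.9 492
top plate ((614.8568725585938, 144.23379516601562), (133.77947998046875, 128.12977600097656), 10.466734886169434) slope [-0.054 -0.058] z 129.5 567
```

View pics/stside3.png

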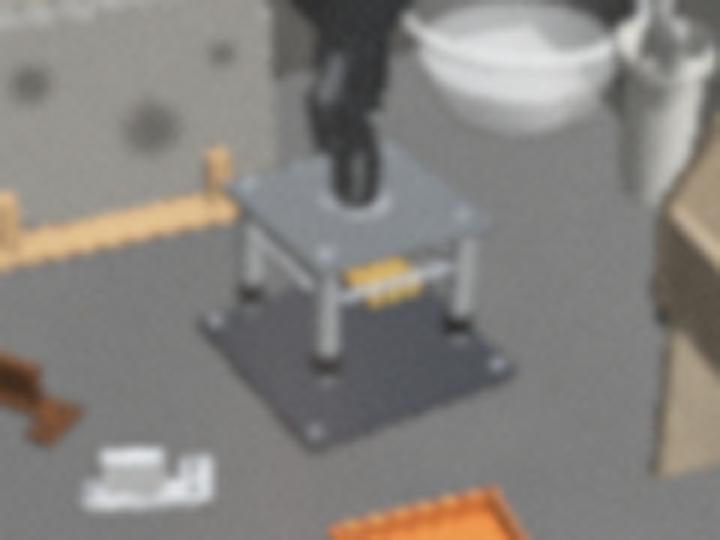

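View pics/sttop3.png

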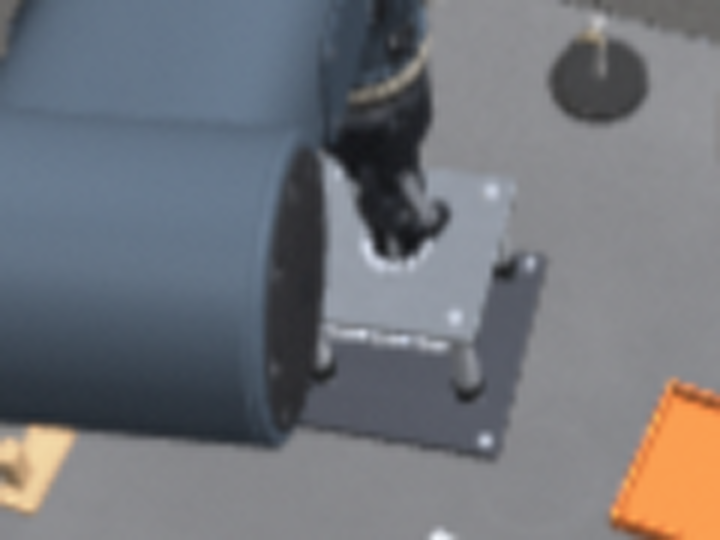

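Call:
play_rows([
  {"tx": 0, "ty": 0, "tz": 0, "wx": -4.5, "wy": 0, "wz": 0.3, "hand": 0},
  {"tx": 0, "ty": 0, "tz": 0, "wx": -4.5, "wy": 0, "wz": 0.3, "hand": 0},
  {"tx": 0, "ty": 0, "tz": 0, "wx": -4.5, "wy": 0, "wz": 0.3, "hand": 0},
  {"tx": 0, "ty": 0, "tz": 0, "wx": -4.5, "wy": 0, "wz": 0.3, "hand": 0},
])

```text
time_s: 5.98
tcp_pos: [617.4, 149.2, 163.9]
orientation: [-0.634, -1.943, 1.802]
wrist_force: [-0.0, 0.7, -6.3]
width: 30.4
```

```bash
python3 st.py 4 127
```

```text
t 5.98 tcp [617.4 149.2 163.9] phi -125.8 down [ 0.049  0.059 -0.997] F [-0.   0.7 -6.3] w 30.4 q [  12.   24.    1.   63.    3. -132.]
side plate ((620.2765502929688, 150.08070373535156), (131.9296875, 133.94615173339844), 9.121896743774414) slope [0.031 0.04 ] z 127.5 569
top plate ((619.8451538085938, 143.5137939453125), (130.6661376953125, 117.63240051269531), 9.576812744140625) slope [0.028 0.019] z 126.6 527
```

Call:
play_rows([
  {"tx": 0, "ty": 0, "tz": 0, "wx": 2.2, "wy": 0, "wz": 0, "hand": 0},
  {"tx": 0, "ty": 0, "tz": 0, "wx": 2.2, "wy": 0, "wz": 0, "hand": 0},
  {"tx": 0, "ty": 0, "tz": 0, "wx": 2.2, "wy": 0, "wz": 0, "hand": 0},
])

```text
time_s: 6.33
tcp_pos: [617.9, 150.1, 163.4]
orientation: [-0.62, -1.906, 1.834]
wrist_force: [-1.1, -0.4, -6.3]
width: 30.7
```

```bash
python3 st.py 5 127
```

```text
t 6.33 tcp [617.9 150.1 163.4] phi -125.7 down [ 0.028  0.03  -0.999] F [-1.1 -0.4 -6.3] w 30.7 q [  13.   25.    3.   66.    1. -131.]
side plate ((619.9730224609375, 147.90830993652344), (131.17803955078125, 132.88514709472656), 9.736773490905762) slope [0.008 0.007] z 127.6 542
top plate ((618.7398071289062, 145.42227172851562), (135.2213134765625, 123.60041809082031), 10.470561981201172) slope [ 0.015 -0.001] z 127.2 580
```

Call:
play_rows([
  {"tx": 0, "ty": 1, "tz": 0, "wx": 0, "wy": 0, "wz": 0, "hand": 0},
  {"tx": 0, "ty": 2, "tz": 0, "wx": 0, "wy": 0, "wz": 0, "hand": 0},
  {"tx": 0, "ty": 2.4, "tz": 0, "wx": 0, "wy": 0, "wz": 0, "hand": 0},
  {"tx": 0, "ty": 2.4, "tz": 0, "wx": 0, "wy": 0, "wz": 0, "hand": 0},
])

```text
time_s: 6.77
tcp_pos: [617.4, 149.9, 138.3]
orientation: [-0.619, -1.904, 1.834]
wrist_force: [0.4, -1.3, -7.3]
width: 30.9
```

Call:
play_rows([
  {"tx": 0, "ty": 0.2, "tz": 0, "wx": 0, "wy": 0, "wz": 0, "hand": 0},
  {"tx": 0, "ty": 0.2, "tz": 0, "wx": 0, "wy": 0, "wz": 0, "hand": 0},
])

```text
time_s: 6.93
tcp_pos: [618.1, 150.1, 137.7]
orientation: [-0.621, -1.905, 1.834]
wrist_force: [0.0, 0.6, -4.9]
width: 30.5
```

Call:
play_rows([
  {"tx": 0, "ty": 0.15, "tz": 0, "wx": 0, "wy": 0, "wz": 0, "hand": 0},
  {"tx": 0, "ty": 0.15, "tz": 0, "wx": 0, "wy": 0, "wz": 0, "hand": 0},
])

```text
time_s: 7.1
tcp_pos: [618.2, 150.1, 137.6]
orientation: [-0.622, -1.906, 1.834]
wrist_force: [-4.0, -2.2, 6.5]
width: 30.4
```

Contact has been made (Fz has gone positive), so I'll release and go up.

Call:
play_rows([
  {"tx": 0, "ty": 0, "tz": 0, "wx": 0, "wy": 0, "wz": 0, "hand": 0.3},
  {"tx": 0, "ty": 0, "tz": 0, "wx": 0, "wy": 0, "wz": 0, "hand": 0.6},
  {"tx": 0, "ty": 0, "tz": 0, "wx": 0, "wy": 0, "wz": 0, "hand": 1},
  {"tx": 0, "ty": 0, "tz": 0, "wx": 0, "wy": 0, "wz": 0, "hand": 1},
  {"tx": 0, "ty": -3, "tz": 0, "wx": 0, "wy": 0, "wz": 0, "hand": 1},
  {"tx": 0, "ty": -7, "tz": 0, "wx": 0, "wy": 0, "wz": 0, "hand": 1},
  {"tx": 0, "ty": -11, "tz": 0, "wx": 0, "wy": 0, "wz": 0, "hand": 1},
  {"tx": 0, "ty": -12, "tz": 0, "wx": 0, "wy": 0, "wz": 0, "hand": 1},
])

```text
time_s: 7.77
tcp_pos: [616.7, 147.2, 262.8]
orientation: [-0.628, -1.913, 1.832]
wrist_force: [0.5, 0.5, 0.8]
width: 85.5
```

```bash
python3 st.py 6 100
```

```text
t 7.77 tcp [616.7 147.2 262.8] phi -125.7 down [ 0.036  0.032 -0.999] F [0.5 0.5 0.8] w 85.5 q [  13.   23.   13.   78.    1. -131.]
side plate ((620.1422729492188, 149.26800537109375), (130.00747680664062, 133.9533233642578), 9.096153259277344) slope [0.003 0.008] z 101.6 552
top plate ((619.2860107421875, 149.63711547851562), (134.38575744628906, 130.82269287109375), 10.07411003112793) slope [ 0.003 -0.003] z 101.6 683
```

View pics/stside6.png

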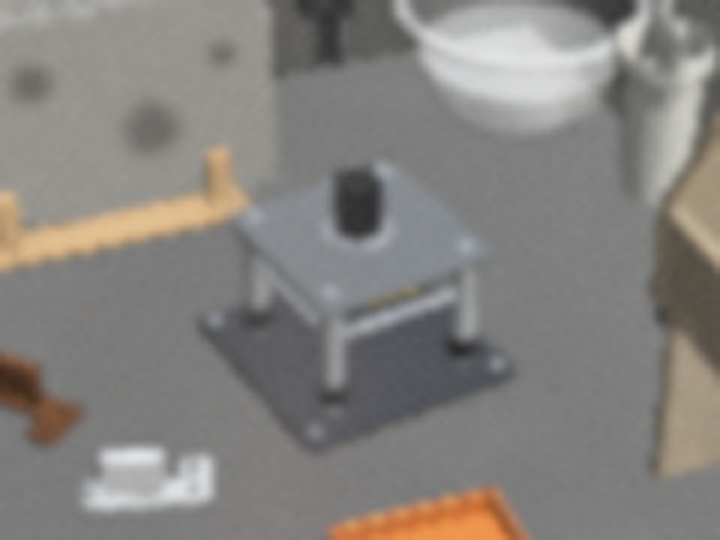

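View pics/sttop6.png

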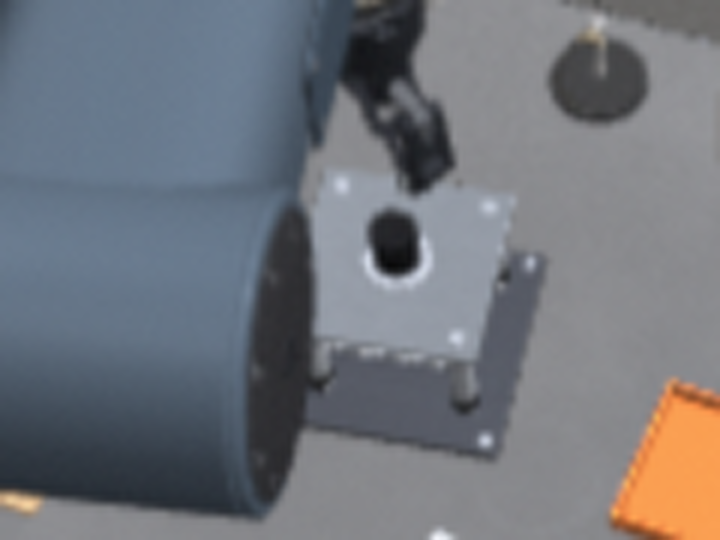

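Both views show the stand level (slopes below 0.01), centred near (619.7, 149.5) at yaw about 9.6°. Next is the board.

```bash
python3 plan.py 513 370 265 88.6
```

```text
t 7.87 tcp [616.4 147.1 259.6] phi -125.7 down [ 0.034  0.031 -0.999] F [ 0.4 -0.9  0.2] w 85.6 q [  13.   23.   13.   78.    1. -131.]
tx 21.41 ty -0.20 tz -12.06  wx 1.7 wy 145.6 wz 3.1 | dist 246 mm rows 5.9 ang rows 20.3
```

Call:
play_rows([
  {"tx": 20, "ty": -0.5, "tz": -11, "wx": 0, "wy": 56, "wz": 0, "hand": 1},
  {"tx": 20, "ty": -0.5, "tz": -11, "wx": 0, "wy": 56, "wz": 0, "hand": 1},
  {"tx": 20, "ty": -0.5, "tz": -11, "wx": 0, "wy": 56, "wz": 0, "hand": 1},
  {"tx": 20, "ty": -0.5, "tz": -11, "wx": 0, "wy": 56, "wz": 0, "hand": 1},
  {"tx": 20, "ty": -0.5, "tz": -11, "wx": 0, "wy": 56, "wz": 0, "hand": 1},
  {"tx": 20, "ty": -0.5, "tz": -11, "wx": 0, "wy": 56, "wz": 0, "hand": 1},
  {"tx": 20, "ty": -0.5, "tz": -11, "wx": 0, "wy": 56, "wz": 0, "hand": 1},
  {"tx": 20, "ty": -0.5, "tz": -11, "wx": 0, "wy": 56, "wz": 0, "hand": 1},
])

```text
time_s: 8.53
tcp_pos: [515.2, 354.7, 263.0]
orientation: [-1.219, -1.223, 1.157]
wrist_force: [0.2, -1.0, -0.8]
width: 85.1
```

Call:
play_rows([
  {"tx": 0, "ty": 0, "tz": 0, "wx": 0, "wy": 56, "wz": 0, "hand": 1},
  {"tx": 0, "ty": 0, "tz": 0, "wx": 0, "wy": 56, "wz": 0, "hand": 1},
  {"tx": 0, "ty": 0, "tz": 0, "wx": 0, "wy": 56, "wz": 0, "hand": 1},
  {"tx": 0, "ty": 0, "tz": 0, "wx": 0, "wy": 56, "wz": 0, "hand": 1},
  {"tx": 0, "ty": 0, "tz": 0, "wx": 0, "wy": 56, "wz": 0, "hand": 1},
  {"tx": 0, "ty": 0, "tz": 0, "wx": 0, "wy": 56, "wz": 0, "hand": 1},
  {"tx": 0, "ty": 0, "tz": 0, "wx": 0, "wy": 56, "wz": 0, "hand": 1},
  {"tx": 0, "ty": 0, "tz": 0, "wx": 0, "wy": 56, "wz": 0, "hand": 1},
])

```text
time_s: 9.2
tcp_pos: [516.4, 352.6, 263.0]
orientation: [-1.505, -0.467, 0.414]
wrist_force: [0.2, 0.9, 0.4]
width: 85.6
```

```bash
python3 plan.py 513 370 225 88.6
```

```text
t 9.20 tcp [516.4 352.6 263. ] phi 122.3 down [ 0.026  0.029 -0.999] F [0.2 0.9 0.4] w 85.6 q [34. 22. 12. 78.  1.  2.]
tx 0.50 ty 3.84 tz 1.61  wx -1.2 wy 33.7 wz 1.9 | dist 42 mm rows 1.0 ang rows 4.7
```

Call:
play_rows([
  {"tx": 0.5, "ty": 0, "tz": 1.6, "wx": -1.2, "wy": 33.7, "wz": 1.9, "hand": 1},
  {"tx": 0.5, "ty": 0, "tz": 1.6, "wx": -1.2, "wy": 33.7, "wz": 1.9, "hand": 1},
  {"tx": 0.5, "ty": 0, "tz": 1.6, "wx": -1.2, "wy": 33.7, "wz": 1.9, "hand": 1},
  {"tx": 0.5, "ty": 0, "tz": 1.6, "wx": -1.2, "wy": 33.7, "wz": 1.9, "hand": 1},
  {"tx": 0.5, "ty": 0, "tz": 1.6, "wx": -1.2, "wy": 33.7, "wz": 1.9, "hand": 1},
  {"tx": 0.5, "ty": 2, "tz": 1.6, "wx": -1.2, "wy": 33.7, "wz": 1.9, "hand": 1},
  {"tx": 0.5, "ty": 3.8, "tz": 1.6, "wx": -1.2, "wy": 33.7, "wz": 1.9, "hand": 1},
  {"tx": 0.5, "ty": 3.8, "tz": 1.6, "wx": -1.2, "wy": 33.7, "wz": 1.9, "hand": 1},
])

```text
time_s: 9.87
tcp_pos: [511.9, 369.1, 222.1]
orientation: [-1.574, 0.017, -0.011]
wrist_force: [-0.7, -0.6, 0.8]
width: 85.5
```

```bash
python3 plan.py 513 369.5 171 88.6; python3 - <<'E'
from h import *
p,_=snap("side","7"); crop(p,150,70,290,170,5,"pics/s7.png")
p,_=snap("top","7"); crop(p,110,110,230,210,5,"pics/t7.png")
E
```

```text
t 9.87 tcp [511.9 369.1 222.1] phi 89.0 down [-0.003 -0.003 -1.   ] F [-0.7 -0.6  0.8] w 85.5 q [36. 25. 11. 76. -0. 37.]
tx 0.13 ty 5.11 tz 0.06  wx 0.2 wy 0.4 wz -0.2 | dist 51 mm rows 1.2 ang rows 0.1
```

View pics/s7.png

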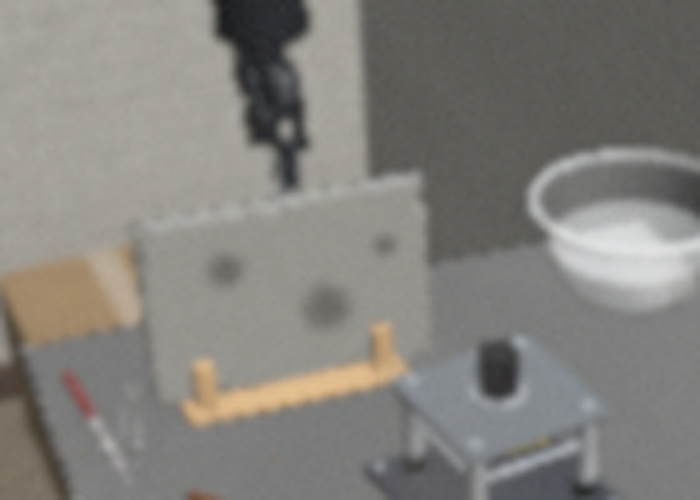

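Call:
play_rows([
  {"tx": 0.1, "ty": 2.5, "tz": 0.1, "wx": 0.2, "wy": 0.4, "wz": -0.2, "hand": 1},
  {"tx": 0.1, "ty": 5, "tz": 0.1, "wx": 0.2, "wy": 0.4, "wz": -0.2, "hand": 1},
  {"tx": 0.1, "ty": 5, "tz": 0.1, "wx": 0.2, "wy": 0.4, "wz": -0.2, "hand": 0.7},
  {"tx": 0.1, "ty": 5, "tz": 0.1, "wx": 0.2, "wy": 0.4, "wz": -0.2, "hand": 0.4},
  {"tx": 0.1, "ty": 5, "tz": 0.1, "wx": 0.2, "wy": 0.4, "wz": -0.2, "hand": 0},
  {"tx": 0.1, "ty": 5, "tz": 0.1, "wx": 0.2, "wy": 0.4, "wz": -0.2, "hand": 0},
  {"tx": 0.1, "ty": 5, "tz": 0.1, "wx": 0.2, "wy": 0.4, "wz": -0.2, "hand": 0},
  {"tx": 0.1, "ty": 5, "tz": 0.1, "wx": 0.2, "wy": 0.4, "wz": -0.2, "hand": 0},
])

```text
time_s: 10.63
tcp_pos: [514.9, 371.2, 178.4]
orientation: [-1.566, 0.014, -0.025]
wrist_force: [-1.2, -0.7, 0.1]
width: 14.8
```

Call:
play_rows([
  {"tx": 0, "ty": 0, "tz": 0, "wx": 0, "wy": 0, "wz": 0, "hand": 0},
  {"tx": 0, "ty": 0, "tz": 0, "wx": 0, "wy": 0, "wz": 0, "hand": 0},
  {"tx": 0, "ty": -2, "tz": 0, "wx": 0, "wy": 0, "wz": 0, "hand": 0},
  {"tx": 0, "ty": -4, "tz": 0, "wx": 0, "wy": 0, "wz": 0, "hand": 0},
  {"tx": 0, "ty": -7, "tz": 0, "wx": 0, "wy": 0, "wz": 0, "hand": 0},
  {"tx": 0, "ty": -8, "tz": 0, "wx": 0, "wy": 0, "wz": 0, "hand": 0},
  {"tx": 0, "ty": -8, "tz": 0, "wx": 0, "wy": 0, "wz": 0, "hand": 0},
])

```text
time_s: 11.22
tcp_pos: [514.9, 371.4, 259.6]
orientation: [-1.564, 0.012, -0.027]
wrist_force: [0.9, 0.5, -3.5]
width: 15.0
```

```bash
python3 plan.py 603 245 245 99.6; python3 - <<'E'
from h import *
p,_=snap("side","8"); crop(p,150,60,290,170,5,"pics/s8.png")
E
```

```text
t 11.22 tcp [514.9 371.4 259.6] phi 88.6 down [ 0.009  0.007 -1.   ] F [ 0.9  0.5 -3.5] w 15.0 q [36. 24. 15. 80.  0. 37.]
tx 9.10 ty 1.46 tz -12.43  wx -0.4 wy -11.0 wz 0.6 | dist 155 mm rows 3.7 ang rows 1.5
```

View pics/s8.png

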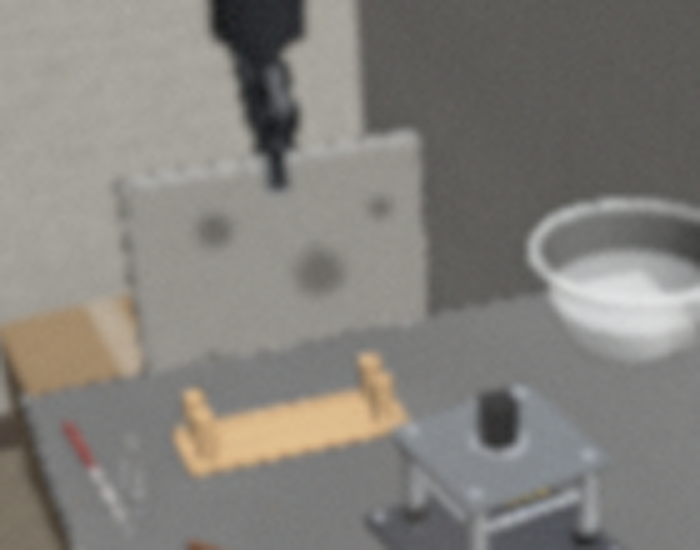

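Call:
play_rows([
  {"tx": 9, "ty": 0, "tz": -13.4, "wx": 0, "wy": -11, "wz": 0, "hand": 0},
  {"tx": 9, "ty": 0, "tz": -13.4, "wx": 0, "wy": -11, "wz": 0, "hand": 0},
  {"tx": 9, "ty": 0, "tz": -13.4, "wx": 0, "wy": -11, "wz": 0, "hand": 0},
  {"tx": 9, "ty": 0, "tz": -13.4, "wx": 0, "wy": -11, "wz": 0, "hand": 0},
  {"tx": 9, "ty": 0, "tz": -13.4, "wx": 0, "wy": -11, "wz": 0, "hand": 0},
  {"tx": 9, "ty": 0, "tz": -13.4, "wx": 0, "wy": -11, "wz": 0, "hand": 0},
])

```text
time_s: 11.77
tcp_pos: [601.0, 232.1, 254.1]
orientation: [-1.564, -0.13, 0.126]
wrist_force: [-0.3, -0.6, -2.5]
width: 15.3
```

```bash
python3 plan.py 607 222 225 99.6 16
```

```text
t 11.77 tcp [601.  232.1 254.1] phi 99.4 down [ 0.002  0.003 -1.   ] F [-0.3 -0.6 -2.5] w 15.3 q [21. 26. 17. 81.  0. 12.]
tx 0.42 ty 2.91 tz -1.10  wx 15.9 wy -0.2 wz 0.2 | dist 31 mm rows 0.8 ang rows 2.2
```

Call:
play_rows([
  {"tx": 0.4, "ty": 1, "tz": -1, "wx": 8, "wy": 0, "wz": 0, "hand": 0},
  {"tx": 0.4, "ty": 2, "tz": -1, "wx": 16, "wy": 0, "wz": 0, "hand": 0},
  {"tx": 0.4, "ty": 3, "tz": -1, "wx": 16, "wy": 0, "wz": 0, "hand": 0},
  {"tx": 0.4, "ty": 3, "tz": -1, "wx": 16, "wy": 0, "wz": 0, "hand": 0},
  {"tx": 0.4, "ty": 3, "tz": -1, "wx": 16, "wy": 0, "wz": 0, "hand": 0},
])

```text
time_s: 12.18
tcp_pos: [605.3, 225.3, 225.2]
orientation: [-1.287, -0.11, 0.141]
wrist_force: [0.4, -0.2, -2.3]
width: 15.1
```

```bash
python3 plan.py 608.5 213 172 99.6 16; python3 - <<'E'
from h import *
p,_=snap("side","9"); crop(p,170,70,310,190,5,"pics/s9.png")
p,_=snap("top","9"); crop(p,140,90,280,210,5,"pics/t9.png")
E
```

```text
t 12.18 tcp [605.3 225.3 225.2] phi 99.6 down [-0.043  0.274 -0.961] F [ 0.4 -0.2 -2.3] w 15.1 q [13. 25. 10. 74. 16.  4.]
tx 0.09 ty 4.76 tz -2.69  wx -0.1 wy 0.0 wz 0.2 | dist 55 mm rows 1.3 ang rows 0.0
```

View pics/s9.png

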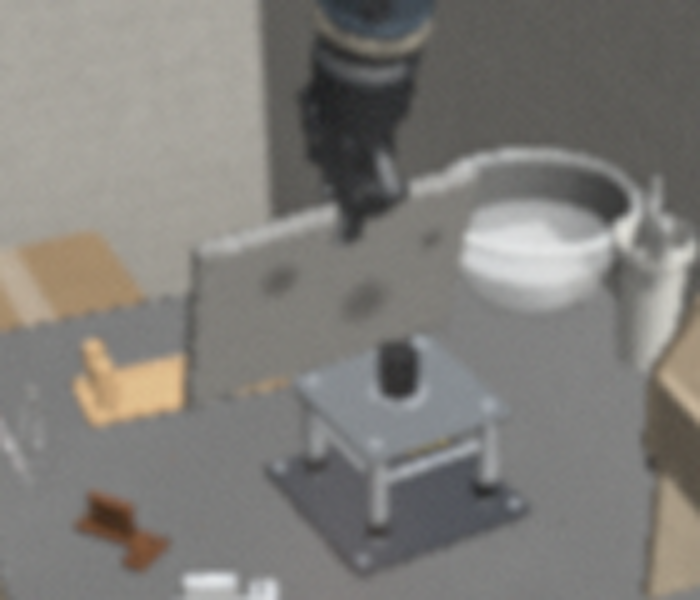

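View pics/t9.png

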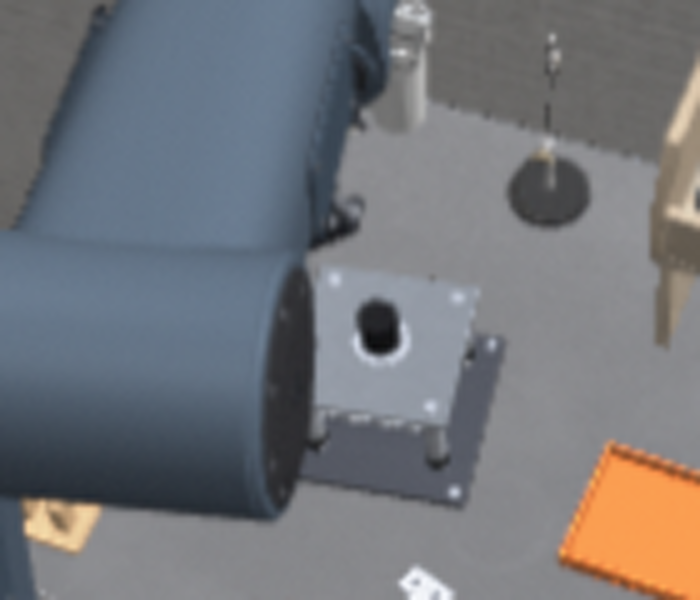

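Call:
play_rows([
  {"tx": 0, "ty": 1.6, "tz": -0.8, "wx": 0, "wy": 0, "wz": 0, "hand": 0},
  {"tx": 0, "ty": 3.2, "tz": -1.6, "wx": 0, "wy": 0, "wz": 0, "hand": 0},
  {"tx": 0, "ty": 4.8, "tz": -2.6, "wx": 0, "wy": 0, "wz": 0, "hand": 0},
  {"tx": 0, "ty": 4.8, "tz": -2.6, "wx": 0, "wy": 0, "wz": 0, "hand": 0},
  {"tx": 0, "ty": 4.8, "tz": -2.6, "wx": 0, "wy": 0, "wz": 0, "hand": 0},
])

```text
time_s: 12.7
tcp_pos: [608.1, 214.9, 173.5]
orientation: [-1.285, -0.113, 0.141]
wrist_force: [-0.3, 0.3, -2.4]
width: 15.4
```

```bash
python3 plan.py 609.5 206 165.6 99.6 16; python3 - <<'E'
from h import *
p,d=snap("side","10"); crop(p,170,70,310,190,5,"pics/s10.png")
g=wpts("side",d); k=(g[...,1]>150)&(g[...,1]<300)&(g[...,0]>480)&(g[...,0]<760)&(g[...,2]>115)&(g[...,2]<160)
hsv=cv2.cvtColor(p,cv2.COLOR_BGR2HSV)
b=g[k&(hsv[...,2]>70)]
e=np.array([-.167,.986]); c=np.array([619,149.5]); dd=(b[:,:2]-c)@e
A=np.c_[b[:,2],(b[:,:2]-c)@np.array([.986,.167]),np.ones(len(b))]
for _ in range(3):
    co=np.linalg.lstsq(A,dd,rcond=None)[0]; r=dd-A@co; m=abs(r)<max(3,2*r.std()); A=A[m];dd=dd[m]
print("face dist = ",co,"at z100",co[0]*100+co[2],len(dd),"tilt",np.degrees(np.arctan(co[0])))
E
```

```text
t 12.70 tcp [608.1 214.9 173.5] phi 99.7 down [-0.042  0.275 -0.961] F [-0.3  0.3 -2.4] w 15.4 q [13. 26.  5. 67. 16.  3.]
tx -0.02 ty 0.50 tz -1.09  wx -0.1 wy 0.1 wz 0.3 | dist 12 mm rows 0.3 ang rows 0.0
face dist =  [-2.78440580e-01  2.29614768e-03  1.09395048e+02] at z100 81.55098983901209 397 tilt -15.559360425580957
```

View pics/s10.png

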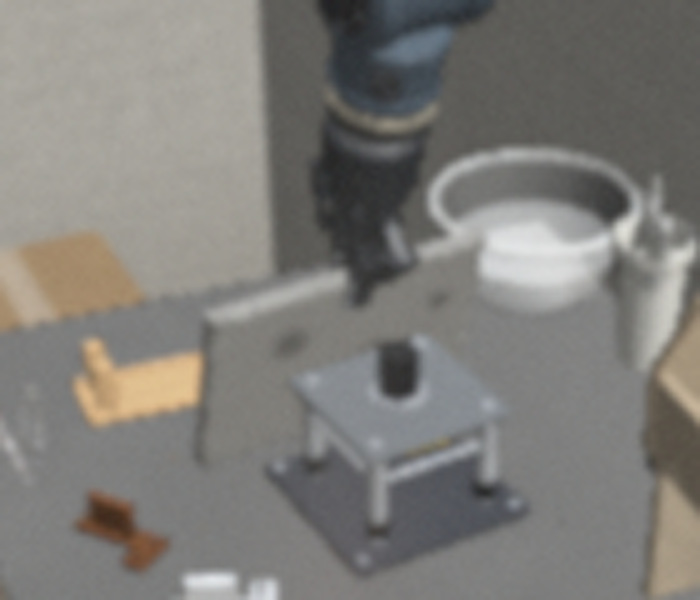

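Call:
play_rows([
  {"tx": 0, "ty": 0.35, "tz": -0.2, "wx": 0, "wy": 0, "wz": 0, "hand": 0},
  {"tx": 0, "ty": 0.35, "tz": -0.6, "wx": 0, "wy": 0, "wz": 0, "hand": 0},
  {"tx": 0, "ty": 0.35, "tz": -1.0, "wx": 0, "wy": 0, "wz": 0, "hand": 0},
  {"tx": 0, "ty": 0.35, "tz": -1.2, "wx": 0, "wy": 0, "wz": 0, "hand": 0},
  {"tx": 0, "ty": 0.35, "tz": -1.2, "wx": 0, "wy": 0, "wz": 0, "hand": 0},
])

```text
time_s: 13.17
tcp_pos: [610.7, 203.2, 167.0]
orientation: [-1.285, -0.113, 0.139]
wrist_force: [0.1, -0.2, -2.6]
width: 14.9
```

```bash
cat > bd.py <<'E'
from h import *
import sys,plan
plan.show()
tag=sys.argv[1]
p,d=snap("side",tag); crop(p,170,70,310,190,5,f"pics/bd{tag}.png")
g=wpts("side",d); k=(g[...,1]>150)&(g[...,1]<300)&(g[...,0]>480)&(g[...,0]<760)&(g[...,2]>115)&(g[...,2]<160)
hsv=cv2.cvtColor(p,cv2.COLOR_BGR2HSV)
b=g[k&(hsv[...,2]>70)]
e=np.array([-.167,.986]); c=np.array([619,149.5]); dd=(b[:,:2]-c)@e
A=np.c_[b[:,2],(b[:,:2]-c)@np.array([.986,.167]),np.ones(len(b))]
for _ in range(3):
    co=np.linalg.lstsq(A,dd,rcond=None)[0]; r=dd-A@co; m=abs(r)<max(3,2*r.std()); A=A[m];dd=dd[m]
print("face dist = ",co,"at z100",co[0]*100+co[2],len(dd),"tilt",np.degrees(np.arctan(co[0])))
E
python3 bd.py 11; python3 plan.py 609.5 206 165.6 99.6 16
```

```text
t 13.17 tcp [610.7 203.2 167. ] phi 99.7 down [-0.04   0.276 -0.96 ] F [ 0.1 -0.2 -2.6] w 14.9 q [11. 27.  4. 66. 16.  2.]
face dist =  [-2.95313244e-01  1.09901865e-03  9.80677580e+01] at z100 68.53643358127974 375 tilt -16.452568538094972
t 13.22 tcp [610.6 203.3 166.9] phi 99.7 down [-0.04   0.276 -0.96 ] F [ 0.1 -0.4 -2.8] w 15.2 q [11. 27.  4. 66. 16.  2.]
tx -0.07 ty 0.21 tz 0.24  wx -0.2 wy 0.1 wz 0.4 | dist 3 mm rows 0.1 ang rows 0.1
```

Call:
play_rows([
  {"tx": 0, "ty": 0.2, "tz": -0.1, "wx": 0, "wy": 0, "wz": 0, "hand": 0},
  {"tx": 0, "ty": 0.2, "tz": -0.1, "wx": 0, "wy": 0, "wz": 0, "hand": 0},
  {"tx": 0, "ty": 0.2, "tz": -0.1, "wx": 0, "wy": 0, "wz": 0, "hand": 0},
])

```text
time_s: 13.47
tcp_pos: [610.7, 203.3, 165.9]
orientation: [-1.284, -0.114, 0.138]
wrist_force: [-2.9, -1.8, 6.6]
width: 15.0
```

Call:
play_rows([
  {"tx": 0, "ty": 0.2, "tz": -0.1, "wx": 0, "wy": 0, "wz": 0, "hand": 0},
  {"tx": 0, "ty": 0.2, "tz": -0.1, "wx": 0, "wy": 0, "wz": 0, "hand": 0},
  {"tx": 0, "ty": 0.2, "tz": -0.1, "wx": 0, "wy": 0, "wz": 0, "hand": 0},
])

```text
time_s: 13.72
tcp_pos: [610.8, 203.2, 165.8]
orientation: [-1.283, -0.115, 0.137]
wrist_force: [-7.8, -4.2, 21.9]
width: 15.1
```

Call:
play_rows([
  {"tx": 0, "ty": -0.25, "tz": 0, "wx": 0, "wy": 0, "wz": 0, "hand": 0},
  {"tx": 0, "ty": -0.25, "tz": -0.2, "wx": 0, "wy": 0, "wz": 0, "hand": 0},
  {"tx": 0, "ty": -0.25, "tz": -0.2, "wx": 0, "wy": 0, "wz": 0, "hand": 0},
])

```text
time_s: 13.97
tcp_pos: [611.0, 201.9, 165.8]
orientation: [-1.28, -0.114, 0.139]
wrist_force: [-4.7, 6.3, 9.8]
width: 14.8
```

Call:
play_rows([
  {"tx": 0, "ty": 0, "tz": 0, "wx": 0, "wy": 0, "wz": 0, "hand": 0.25},
  {"tx": 0, "ty": 0, "tz": 0, "wx": 0, "wy": 0, "wz": 0, "hand": 0.3},
  {"tx": 0, "ty": 0, "tz": 0, "wx": 0, "wy": 0, "wz": 0, "hand": 0.35},
  {"tx": 0, "ty": 0, "tz": 0, "wx": 0, "wy": 0, "wz": 0, "hand": 0.4},
  {"tx": 0, "ty": 0, "tz": 0, "wx": 0, "wy": 0, "wz": 0, "hand": 0.4},
])

```text
time_s: 14.38
tcp_pos: [611.1, 200.1, 163.9]
orientation: [-1.285, -0.113, 0.14]
wrist_force: [-0.6, 0.1, 0.0]
width: 34.5
```

```bash
python3 bd.py 12
```

```text
t 14.38 tcp [611.1 200.1 163.9] phi 99.7 down [-0.041  0.275 -0.96 ] F [-0.6  0.1  0. ] w 34.5 q [11. 27.  4. 66. 16.  2.]
face dist =  [-2.96503507e-01 -5.68277461e-03  9.67063191e+01] at z100 67.0559684069372 344 tilt -16.515274916336505
```

View pics/bd12.png

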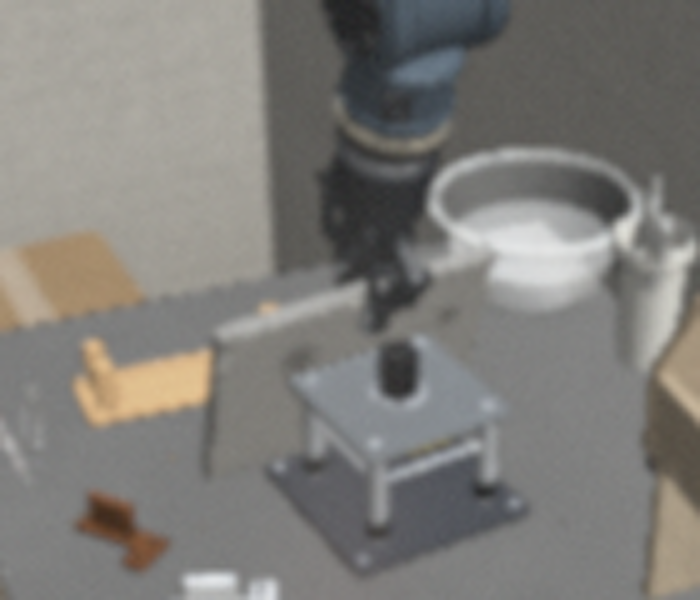

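Board released, stable at about 16.5°. I'll withdraw along the tool axis, then shift toward the rack side and level the tool.

Call:
play_rows([
  {"tx": 0, "ty": -2, "tz": 0, "wx": 0, "wy": 0, "wz": 0, "hand": 0.4},
  {"tx": 0, "ty": -4, "tz": 0, "wx": 0, "wy": 0, "wz": 0, "hand": 0.4},
  {"tx": 0, "ty": -7, "tz": 0, "wx": 0, "wy": 0, "wz": 0, "hand": 0.4},
  {"tx": 0, "ty": -10, "tz": 0, "wx": -8, "wy": 0, "wz": 0, "hand": 0.6},
  {"tx": 0, "ty": -13, "tz": 0, "wx": -16, "wy": 0, "wz": 0, "hand": 0.6},
  {"tx": 0, "ty": -13, "tz": 0, "wx": -16, "wy": 0, "wz": 0, "hand": 0.6},
])

```text
time_s: 14.93
tcp_pos: [618.1, 164.5, 295.8]
orientation: [-1.569, -0.144, 0.119]
wrist_force: [0.4, -0.1, 0.2]
width: 51.1
```

```bash
python3 bd.py 13; python3 st.py 14 100;python3 br.py 14; python3 - <<'E'
from h import *
crop(cv2.imread("pics/top14.png"),140,100,370,280,3,"pics/t14.png")
E
```

```text
t 14.93 tcp [618.1 164.5 295.8] phi 99.6 down [ 0.016 -0.    -1.   ] F [ 0.4 -0.1  0.2] w 51.1 q [15. 24. 21. 85. -0.  5.]
face dist =  [-2.91724374e-01 -3.44268539e-03  9.61104491e+01] at z100 66.93801165537478 402 tilt -16.263251832085903
t 14.98 tcp [617.4 165.7 292.7] phi 99.7 down [ 0.012  0.001 -1.   ] F [-0.4  0.7 -0.8] w 51.1 q [15. 24. 20. 85. -0.  5.]
side plate ((622.9478759765625, 151.22235107421875), (225.80714416503906, 136.32284545898438), 9.77112865447998) slope [0.001 0.011] z 102.0 603
top plate ((619.080322265625, 149.1712188720703), (133.96337890625, 130.07713317871094), 9.790128707885742) slope [-0.001  0.004] z 101.7 764
side [214. 190.] all [446.  66.] fin rect [435.7  64.2] [12.5 40. ] ang -17.9 227
side [222. 210.] all [437. -49.] fin rect [424.6 -51.4] [39.7 12.8] ang -163.0 254
side [231. 228.] all [ 438. -139.] fin rect [ 427.2 -138.2] [39.8 12.8] ang -177.2 292
side [238. 249.] all [ 431. -234.] fin rect [ 421.  -231.7] [14.9 38.6] ang 173.8 325
side [257. 272.] all [ 452. -337.] fin rect [ 441.5 -335.1] [12.3 39.5] ang -30.7 355
top [260. 228.] all [439. -93.] fin rect [ 427.7 -139.7] [ 56.4 422.5] ang -89.4 7688
top [254. 281.] all [429. -62.] fin rect [0. 0.] [0. 0.] ang 0.0 2848br.py:17: RuntimeWarning: Mean of empty slice.
  c=f.mean(0)
  ret = um.true_divide(
```

View pics/bd13.png

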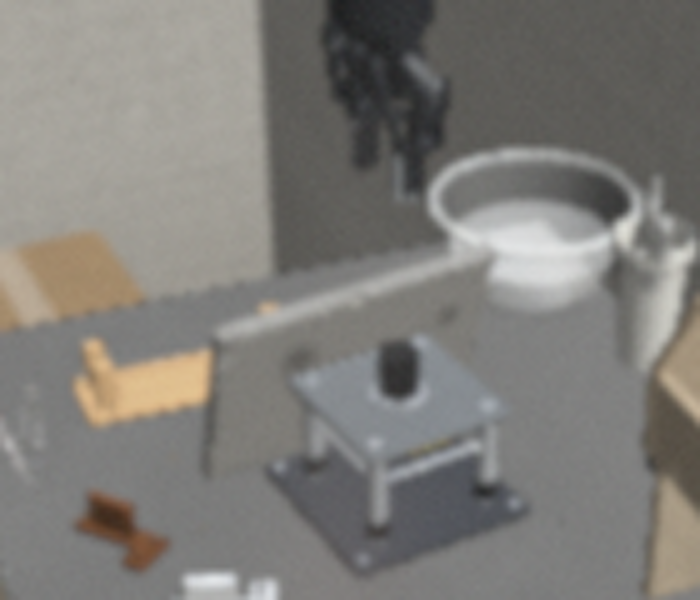

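View pics/t14.png

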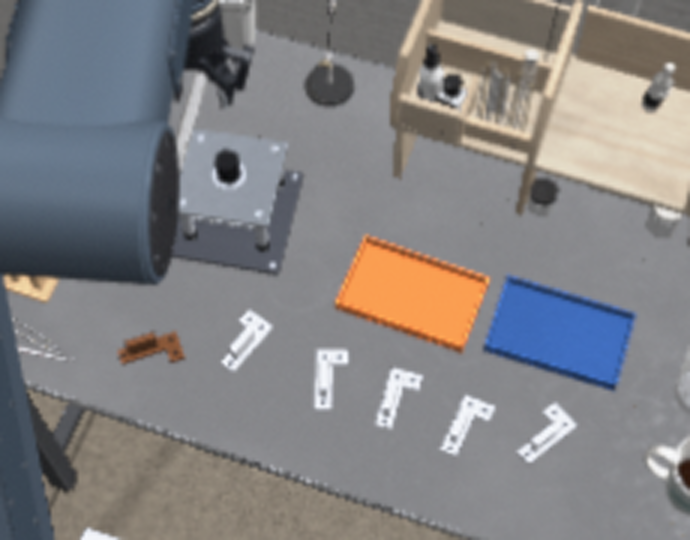

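```bash
python3 - <<'E'
from h import *
p=cv2.imread("pics/side14.png"); crop(p,250,230,370,350,5,"pics/s14.png")
t=cv2.imread("pics/top14.png"); crop(t,290,170,410,290,5,"pics/t14b.png")
E
```

```text
(no output)
```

View pics/s14.png

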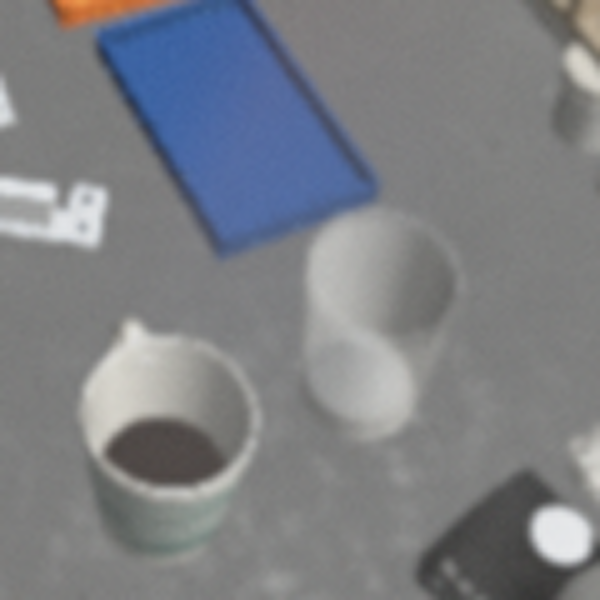

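View pics/t14b.png

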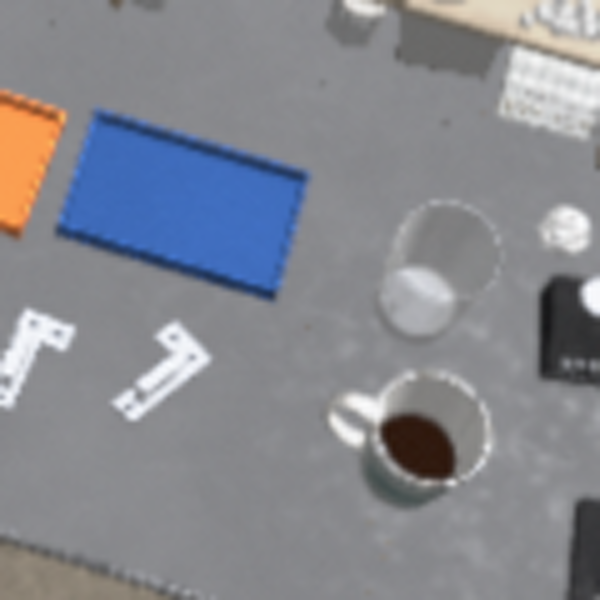

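```bash
python3 - <<'E'
from h import *
print("glass",onplane("top",[(373.6,230)],3),onplane("side",[(250+362/5,230+390/5)],3))
print("mug",onplane("top",[(290+412/5,170+450/5)],20))
f=lambda a,o: [(o[0]+x/5,o[1]+y/5) for x,y in a]
print("blue top far z20",onplane("top",f([(95,108),(308,172)],(290,170)),20).round(1),"near z0",onplane("top",f([(55,235),(275,299)],(290,170)),0).round(1))
print("blue side far z20",onplane("side",f([(255,0),(378,185)],(250,230)),20).round(1),"near z0",onplane("side",f([(97,40),(222,254)],(250,230)),0).round(1))
f=lambda a: [(140+x/3,100+y/3) for x,y in a]
print("or top far z20",onplane("top",f([(367,236),(489,277)]),20).round(1),"near z0",onplane("top",f([(335,307),(462,350)]),0).round(1))
E
python3 plan.py 435 64.3 150 71.5
```

```text
glass [[ 574.99085426 -511.48672006    3.        ]] [[ 573.47797856 -510.70874861    3.        ]]
mug [[ 448.53922685 -532.15920744   20.        ]]
blue top far z20 [[ 642.  -229.2   20. ]
 [ 643.8 -402.7   20. ]] near z0 [[ 535.9 -230.5    0. ]
 [ 540.6 -406.3    0. ]]
blue side far z20 [[ 646.9 -244.1   20. ]
 [ 644.4 -404.3   20. ]] near z0 [[ 544.2 -220.6   -0. ]
 [ 544.  -400.4    0. ]]
or top far z20 [[ 635.6  -36.4   20. ]
 [ 631.  -207.8   20. ]] near z0 [[ 531.5  -28.4    0. ]
 [ 528.2 -204.4    0. ]]
t 15.08 tcp [616.2 165.2 288.8] phi 99.7 down [ 0.005  0.005 -1.   ] F [-0.  -0.6 -1.3] w 51.3 q [15. 25. 20. 85.  0.  5.]
tx -19.64 ty 13.73 tz -6.97  wx -0.3 wy 28.2 wz 0.3 | dist 250 mm rows 6.0 ang rows 3.9
```

Call:
play_rows([
  {"tx": -10, "ty": 3, "tz": -3.5, "wx": 0, "wy": 28, "wz": 0, "hand": 0.7},
  {"tx": -19.6, "ty": 6, "tz": -7, "wx": 0, "wy": 28, "wz": 0, "hand": 0.7},
  {"tx": -19.6, "ty": 10, "tz": -7, "wx": 0, "wy": 28, "wz": 0, "hand": 0.7},
  {"tx": -19.6, "ty": 15, "tz": -7, "wx": 0, "wy": 28, "wz": 0, "hand": 0.7},
  {"tx": -19.6, "ty": 17, "tz": -7, "wx": 0, "wy": 28, "wz": 0, "hand": 0.7},
  {"tx": -19.6, "ty": 17, "tz": -7, "wx": 0, "wy": 28, "wz": 0, "hand": 0.7},
  {"tx": -19.6, "ty": 17, "tz": -7, "wx": 0, "wy": 28, "wz": 0, "hand": 0.7},
  {"tx": -19.6, "ty": 17, "tz": -7, "wx": 0, "wy": 28, "wz": 0, "hand": 0.7},
])

```text
time_s: 15.75
tcp_pos: [427.2, 61.2, 111.8]
orientation: [-1.554, 0.26, -0.247]
wrist_force: [-2.6, -0.4, -0.4]
width: 59.6
```

```bash
python3 plan.py 435 64.3 41 71.5
```

```text
t 15.75 tcp [427.2  61.2 111.8] phi 71.5 down [-0.008  0.004 -1.   ] F [-2.6 -0.4 -0.4] w 59.6 q [  8.  11. -27.  52.   0.  27.]
tx 0.70 ty 7.07 tz 0.54  wx -0.1 wy -0.0 wz -0.5 | dist 71 mm rows 1.7 ang rows 0.1
```

Call:
play_rows([
  {"tx": 0.5, "ty": 0, "tz": 0.3, "wx": 0, "wy": 0, "wz": 0, "hand": 0.6},
  {"tx": 0.5, "ty": 2, "tz": 0.3, "wx": 0, "wy": 0, "wz": 0, "hand": 0.6},
  {"tx": 0.5, "ty": 3, "tz": 0.3, "wx": 0, "wy": 0, "wz": 0, "hand": 0.6},
  {"tx": 0.5, "ty": 3, "tz": 0.3, "wx": 0, "wy": 0, "wz": 0, "hand": 0.6},
])

```text
time_s: 16.08
tcp_pos: [442.2, 65.0, 86.6]
orientation: [-1.551, 0.25, -0.255]
wrist_force: [-0.2, -0.8, -0.2]
width: 51.0
```

```bash
python3 plan.py 435 64.3 41 71.5
```

```text
t 16.08 tcp [442.2  65.   86.6] phi 71.6 down [ 0.004  0.005 -1.   ] F [-0.2 -0.8 -0.2] w 51.0 q [  8.  13. -28.  48.   0.  27.]
tx -0.67 ty 4.56 tz -0.32  wx -0.3 wy 0.1 wz 0.1 | dist 46 mm rows 1.1 ang rows 0.1
```

Call:
play_rows([
  {"tx": -0.7, "ty": 2, "tz": -0.3, "wx": 0, "wy": 0, "wz": 0, "hand": 0.6},
  {"tx": -0.7, "ty": 4.5, "tz": -0.3, "wx": 0, "wy": 0, "wz": 0, "hand": 0.6},
  {"tx": -0.7, "ty": 4.5, "tz": -0.3, "wx": 0, "wy": 0, "wz": 0, "hand": 0.6},
  {"tx": -0.7, "ty": 4.5, "tz": -0.3, "wx": 0, "wy": 0, "wz": 0, "hand": 0.6},
  {"tx": -0.7, "ty": 4.5, "tz": -0.3, "wx": 0, "wy": 0, "wz": 0, "hand": 0.3},
  {"tx": -0.7, "ty": 4.5, "tz": -0.3, "wx": 0, "wy": 0, "wz": 0, "hand": 0},
  {"tx": -0.7, "ty": 4.5, "tz": -0.3, "wx": 0, "wy": 0, "wz": 0, "hand": 0},
  {"tx": -0.7, "ty": 4.5, "tz": -0.3, "wx": 0, "wy": 0, "wz": 0, "hand": 0},
])

```text
time_s: 16.75
tcp_pos: [435.1, 64.5, 43.9]
orientation: [-1.551, 0.247, -0.257]
wrist_force: [-0.2, 0.0, 5.6]
width: 8.6
```

Call:
play_rows([
  {"tx": 0, "ty": 0, "tz": 0, "wx": 0, "wy": 0, "wz": 0, "hand": 0},
  {"tx": 0, "ty": 0, "tz": 0, "wx": 0, "wy": 0, "wz": 0, "hand": 0},
])

```text
time_s: 16.92
tcp_pos: [435.1, 64.5, 43.8]
orientation: [-1.551, 0.247, -0.258]
wrist_force: [-1.1, 0.3, 7.7]
width: 8.2
```

```bash
python3 plan.py
```

```text
t 16.92 tcp [435.1  64.5  43.8] phi 71.6 down [ 0.008  0.004 -1.   ] F [-1.1  0.3  7.7] w 8.2 q [  8.  16. -33.  41.   0.  27.]
```

Call:
play_rows([
  {"tx": 0, "ty": -3, "tz": 0, "wx": 0, "wy": 0, "wz": 0, "hand": 0},
  {"tx": 0, "ty": -7, "tz": 0, "wx": 0, "wy": 0, "wz": 0, "hand": 0},
  {"tx": 0, "ty": -7, "tz": 0, "wx": 0, "wy": 0, "wz": 0, "hand": 0},
])

```text
time_s: 17.17
tcp_pos: [436.7, 64.5, 118.5]
orientation: [-1.549, 0.242, -0.262]
wrist_force: [1.5, 0.3, -0.5]
width: 8.6
```

```bash
python3 plan.py 585 -296 115 90.5; python3 - <<'E'
from h import *
p,_=snap("side","15"); crop(p,180,150,300,250,5,"pics/s15.png")
E
```

```text
t 17.17 tcp [436.7  64.5 118.5] phi 71.6 down [ 0.013  0.005 -1.   ] F [ 1.5  0.3 -0.5] w 8.6 q [  8.  11. -27.  52.   0.  27.]
tx 25.46 ty 0.36 tz -29.52  wx -0.4 wy -18.9 wz 0.7 | dist 390 mm rows 9.3 ang rows 2.6
```

View pics/s15.png

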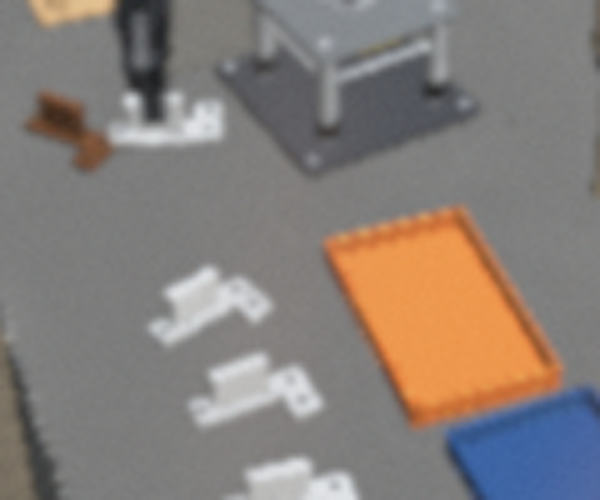

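Call:
play_rows([
  {"tx": 25.5, "ty": 0, "tz": -29.5, "wx": 0, "wy": -19, "wz": 0, "hand": 0},
  {"tx": 25.5, "ty": 0, "tz": -29.5, "wx": 0, "wy": -19, "wz": 0, "hand": 0},
  {"tx": 25.5, "ty": 0, "tz": -29.5, "wx": 0, "wy": -19, "wz": 0, "hand": 0},
  {"tx": 25.5, "ty": 0, "tz": -29.5, "wx": 0, "wy": -19, "wz": 0, "hand": 0},
  {"tx": 25.5, "ty": 0, "tz": -29.5, "wx": 0, "wy": -19, "wz": 0, "hand": 0},
  {"tx": 25.5, "ty": 0, "tz": -29.5, "wx": 0, "wy": -19, "wz": 0, "hand": 0},
  {"tx": 25.5, "ty": 0, "tz": -29.5, "wx": 0, "wy": -19, "wz": 0, "hand": 0},
  {"tx": 25.5, "ty": 0, "tz": -29.5, "wx": 0, "wy": -19, "wz": 0, "hand": 0},
])

```text
time_s: 17.88
tcp_pos: [555.5, -232.5, 111.5]
orientation: [-1.566, -0.012, 0.004]
wrist_force: [0.5, 0.8, -0.0]
width: 8.3
```

```bash
python3 plan.py 585 -296 115 90.5
```

```text
t 17.88 tcp [ 555.5 -232.5  111.5] phi 90.6 down [ 0.005  0.004 -1.   ] F [ 0.5  0.8 -0. ] w 8.3 q [-23.  26.  -5.  59.   0. -23.]
tx 2.89 ty -0.36 tz -6.38  wx -0.2 wy 0.1 wz 0.3 | dist 70 mm rows 1.7 ang rows 0.1
```

Call:
play_rows([
  {"tx": 2.4, "ty": 0, "tz": -5.3, "wx": 0, "wy": 0, "wz": 0, "hand": 0},
  {"tx": 2.4, "ty": 0, "tz": -5.3, "wx": 0, "wy": 0, "wz": 0, "hand": 0},
  {"tx": 2.4, "ty": 0, "tz": -5.3, "wx": 0, "wy": 0, "wz": 0, "hand": 0},
  {"tx": 2.4, "ty": 0, "tz": -5.3, "wx": 0, "wy": 0, "wz": 0, "hand": 0},
  {"tx": 2.4, "ty": 0, "tz": -5.3, "wx": 0, "wy": 0, "wz": 0, "hand": 0},
])

```text
time_s: 18.3
tcp_pos: [579.2, -282.4, 111.3]
orientation: [-1.566, -0.011, 0.005]
wrist_force: [0.9, 0.8, -1.3]
width: 8.6
```

```bash
python3 plan.py 585 -296 50 90.5
```

```text
t 18.30 tcp [ 579.2 -282.4  111.3] phi 90.6 down [ 0.004  0.005 -1.   ] F [ 0.9  0.8 -1.3] w 8.6 q [-26.  29.   2.  62.   0. -27.]
tx 0.54 ty 6.12 tz -1.40  wx -0.3 wy 0.1 wz 0.2 | dist 63 mm rows 1.5 ang rows 0.1
```

Call:
play_rows([
  {"tx": 0.5, "ty": 2, "tz": -1.4, "wx": 0, "wy": 0, "wz": 0, "hand": 0},
  {"tx": 0.5, "ty": 4, "tz": -1.4, "wx": 0, "wy": 0, "wz": 0, "hand": 0},
  {"tx": 0.5, "ty": 5.3, "tz": -1.4, "wx": 0, "wy": 0, "wz": 0, "hand": 0},
  {"tx": 0.5, "ty": 5.3, "tz": -1.4, "wx": 0, "wy": 0, "wz": 0, "hand": 0},
  {"tx": 0.5, "ty": 5.3, "tz": -1.4, "wx": 0, "wy": 0, "wz": 0, "hand": 0},
])

```text
time_s: 18.72
tcp_pos: [584.7, -295.5, 58.8]
orientation: [-1.566, -0.012, 0.006]
wrist_force: [0.3, -0.0, -0.1]
width: 8.6
```

```bash
python3 plan.py 585 -296 48 90.5; python3 - <<'E'
from h import *
p,_=snap("side","16"); crop(p,230,190,350,290,5,"pics/s16.png")
E
```

```text
t 18.72 tcp [ 584.7 -295.5   58.8] phi 90.7 down [ 0.004  0.005 -1.   ] F [ 0.3 -0.  -0.1] w 8.6 q [-27.  33.  -1.  57.   0. -28.]
tx 0.03 ty 1.07 tz -0.06  wx -0.3 wy 0.2 wz 0.2 | dist 11 mm rows 0.3 ang rows 0.1
```

View pics/s16.png

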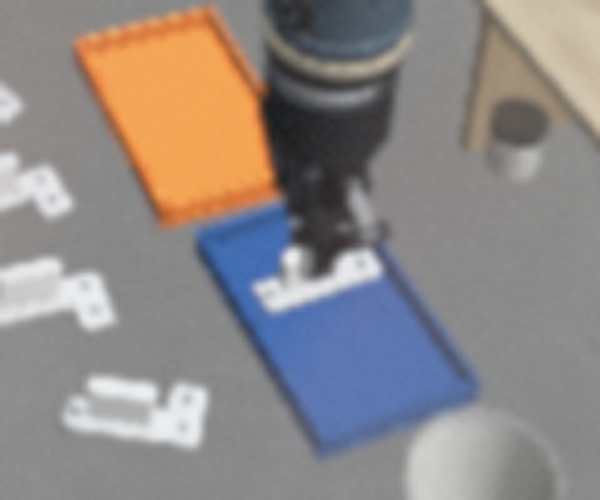

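Good. I'll lower 10 mm, release and rise.

Call:
play_rows([
  {"tx": 0, "ty": 0.6, "tz": 0, "wx": 0, "wy": 0, "wz": 0, "hand": 0},
  {"tx": 0, "ty": 1, "tz": 0, "wx": 0, "wy": 0, "wz": 0, "hand": 0},
  {"tx": 0, "ty": 1, "tz": 0, "wx": 0, "wy": 0, "wz": 0, "hand": 0},
  {"tx": 0, "ty": 1, "tz": 0, "wx": 0, "wy": 0, "wz": 0, "hand": 0},
])

```text
time_s: 19.1
tcp_pos: [585.4, -296.8, 49.1]
orientation: [-1.567, -0.012, 0.004]
wrist_force: [0.6, 0.7, -0.6]
width: 8.2
```

Call:
play_rows([
  {"tx": 0, "ty": 0, "tz": 0, "wx": 0, "wy": 0, "wz": 0, "hand": 0.2},
  {"tx": 0, "ty": 0, "tz": 0, "wx": 0, "wy": 0, "wz": 0, "hand": 0.35},
  {"tx": 0, "ty": 0, "tz": 0, "wx": 0, "wy": 0, "wz": 0, "hand": 0.35},
  {"tx": 0, "ty": -3, "tz": 0, "wx": 0, "wy": 0, "wz": 0, "hand": 0.35},
  {"tx": 0, "ty": -7, "tz": 0, "wx": 0, "wy": 0, "wz": 0, "hand": 0.5},
  {"tx": 0, "ty": -7, "tz": 0, "wx": 0, "wy": 0, "wz": 0, "hand": 0.6},
  {"tx": 0, "ty": -7, "tz": 0, "wx": 0, "wy": 0, "wz": 0, "hand": 0.6},
])

```text
time_s: 19.68
tcp_pos: [586.6, -298.0, 121.8]
orientation: [-1.569, -0.016, -0.0]
wrist_force: [0.2, 0.6, -0.4]
width: 51.1
```

```bash
python3 plan.py 441 -336 115 58;  python3 - <<'E'
from h import *
p,_=snap("side","17"); crop(p,200,170,320,290,5,"pics/s17.png"); snap("top","17")
E
python3 br.py 17
```

```text
t 19.68 tcp [ 586.6 -298.   121.8] phi 90.6 down [ 0.01   0.002 -1.   ] F [ 0.2  0.6 -0.4] w 51.1 q [-27.  30.   4.  64.   0. -28.]
tx -14.61 ty 0.53 tz -3.65  wx -0.3 wy 32.6 wz 0.6 | dist 151 mm rows 3.6 ang rows 4.6
side [222. 157.] all [528. 222.] fin rect [523.1 222. ] [69.9 11.8] ang -169.1 86
side [190. 167.] all [401. 254.] fin rect [0. 0.] [0. 0.] ang 0.0 290
side [240. 245.] all [ 447. -200.] fin rect [ 425.6 -196.9] [ 51.8 308.8] ang -86.9 5043
top [286. 239.] all [ 430. -201.] fin rect [ 424.1 -198.9] [ 51.9 305.7] ang -85.1 4958
top [256. 282.] all [429. -71.] fin rect [0. 0.] [0. 0.] ang 0.0 3339br.py:17: RuntimeWarning: Mean of empty slice.
  c=f.mean(0)
  ret = um.true_divide(
```

View pics/s17.png

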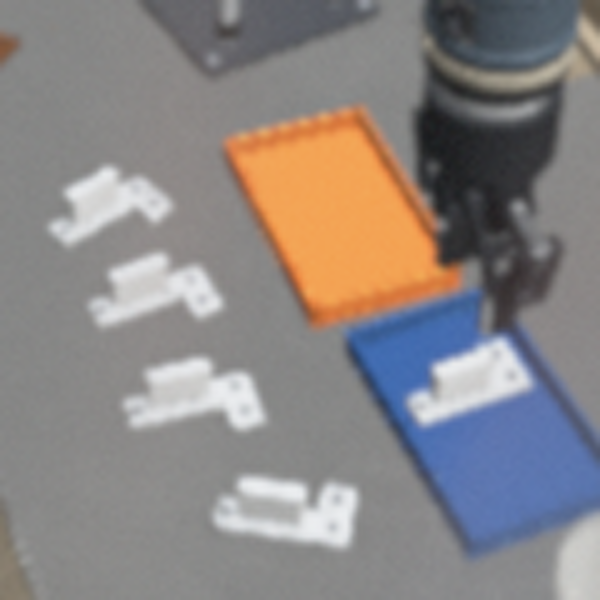

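```bash
sed -i 's/m=((hsv\[...,1\]<45)&(hsv\[...,2\]>135)&inb)/m=((hsv[...,1]<45)\&(hsv[...,2]>np.median(hsv[...,2][inb])+45)\&inb)/; s/np.degrees(np.arctan2(d\[1\],d\[0\]))/(np.degrees(np.arctan2(d[1],d[0]))+90)%180-90/' br.py; python3 br.py 17 2>&1 | grep -v arn
```

```text
side [221. 210.] all [434. -51.] fin rect [425.2 -51. ] [37.1 13.4] ang 19.3 180
side [230. 228.] all [ 437. -141.] fin rect [ 428.1 -139.6] [37.7 13.3] ang 2.9 209
side [239. 249.] all [ 432. -236.] fin rect [ 422.2 -229.7] [13.1 39.5] ang -3.3 244
side [258. 272.] all [ 454. -339.] fin rect [ 441.6 -335.2] [13.  38.5] ang -32.1 238
top [272. 231.] all [ 438. -143.] fin rect [ 427.8 -138.9] [37.7 10. ] ang 4.3 128
top [295. 240.] all [ 431. -237.] fin rect [ 421.4 -231.8] [ 9.8 41. ] ang -4.3 139
top [323. 244.] all [ 452. -340.] fin rect [ 441. -338.] [11.3 41.2] ang -31.7 142
```

Call:
play_rows([
  {"tx": -14.6, "ty": 0.5, "tz": -3.6, "wx": 0, "wy": 32.6, "wz": 0, "hand": 0.6},
  {"tx": -14.6, "ty": 0.5, "tz": -3.6, "wx": 0, "wy": 32.6, "wz": 0, "hand": 0.6},
  {"tx": -14.6, "ty": 0.5, "tz": -3.6, "wx": 0, "wy": 32.6, "wz": 0, "hand": 0.6},
  {"tx": -14.6, "ty": 1.5, "tz": -3.6, "wx": 0, "wy": 32.6, "wz": 0, "hand": 0.6},
  {"tx": -14.6, "ty": 1.5, "tz": -3.6, "wx": 0, "wy": 32.6, "wz": 0, "hand": 0.6},
  {"tx": -14.6, "ty": 1.5, "tz": -3.6, "wx": 0, "wy": 32.6, "wz": 0, "hand": 0.6},
  {"tx": -14.6, "ty": 1.5, "tz": -3.6, "wx": 0, "wy": 32.6, "wz": 0, "hand": 0.6},
])

```text
time_s: 20.37
tcp_pos: [439.3, -334.5, 102.3]
orientation: [-1.52, 0.433, -0.439]
wrist_force: [1.0, -0.0, 0.4]
width: 51.6
```

```bash
python3 plan.py 441 -336 41 58
```

```text
t 20.37 tcp [ 439.3 -334.5  102.3] phi 58.1 down [ 0.005  0.005 -1.   ] F [ 1.  -0.   0.4] w 51.6 q [-37.  22. -13.  55.   0.  -6.]
tx 0.21 ty 6.13 tz -0.07  wx -0.4 wy 0.1 wz 0.1 | dist 61 mm rows 1.5 ang rows 0.1
```

Call:
play_rows([
  {"tx": 0.2, "ty": 3, "tz": 0, "wx": 0, "wy": 0, "wz": 0, "hand": 0.6},
  {"tx": 0.2, "ty": 6, "tz": 0, "wx": 0, "wy": 0, "wz": 0, "hand": 0.6},
  {"tx": 0.2, "ty": 6, "tz": 0, "wx": 0, "wy": 0, "wz": 0, "hand": 0.6},
  {"tx": 0.2, "ty": 6, "tz": 0, "wx": 0, "wy": 0, "wz": 0, "hand": 0.6},
  {"tx": 0.2, "ty": 6, "tz": 0, "wx": 0, "wy": 0, "wz": 0, "hand": 0.3},
  {"tx": 0.2, "ty": 6, "tz": 0, "wx": 0, "wy": 0, "wz": 0, "hand": 0},
  {"tx": 0.2, "ty": 6, "tz": 0, "wx": 0, "wy": 0, "wz": 0, "hand": 0},
  {"tx": 0.2, "ty": 6, "tz": 0, "wx": 0, "wy": 0, "wz": 0, "hand": 0},
])

```text
time_s: 21.03
tcp_pos: [442.4, -336.0, 44.6]
orientation: [-1.522, 0.432, -0.442]
wrist_force: [-0.3, -0.1, 2.4]
width: 8.8
```

Call:
play_rows([
  {"tx": 0, "ty": 0, "tz": 0, "wx": 0, "wy": 0, "wz": 0, "hand": 0},
  {"tx": 0, "ty": 0, "tz": 0, "wx": 0, "wy": 0, "wz": 0, "hand": 0},
  {"tx": 0, "ty": -3, "tz": 0, "wx": 0, "wy": 0, "wz": 0, "hand": 0},
  {"tx": 0, "ty": -7, "tz": 0, "wx": 0, "wy": 0, "wz": 0, "hand": 0},
  {"tx": 0, "ty": -7, "tz": 0, "wx": 0, "wy": 0, "wz": 0, "hand": 0},
  {"tx": 0, "ty": -7, "tz": 0, "wx": 0, "wy": 0, "wz": 0, "hand": 0},
])

```text
time_s: 21.53
tcp_pos: [442.6, -336.8, 116.0]
orientation: [-1.523, 0.43, -0.445]
wrist_force: [-0.3, -0.3, -1.4]
width: 8.7
```

```bash
python3 plan.py 585.5 -366 113 90.5
```

```text
t 21.53 tcp [ 442.6 -336.8  116. ] phi 58.0 down [ 0.01   0.001 -1.   ] F [-0.3 -0.3 -1.4] w 8.7 q [-37.  21. -12.  57.   0.  -5.]
tx 13.66 ty 0.44 tz 5.10  wx -0.2 wy -32.5 wz 0.6 | dist 146 mm rows 3.5 ang rows 4.5
```

Call:
play_rows([
  {"tx": 13.7, "ty": 0, "tz": 5.1, "wx": 0, "wy": -32.5, "wz": 0, "hand": 0},
  {"tx": 13.7, "ty": 0, "tz": 5.1, "wx": 0, "wy": -32.5, "wz": 0, "hand": 0},
  {"tx": 13.7, "ty": 0, "tz": 5.1, "wx": 0, "wy": -32.5, "wz": 0, "hand": 0},
  {"tx": 13.7, "ty": 0, "tz": 5.1, "wx": 0, "wy": -32.5, "wz": 0, "hand": 0},
  {"tx": 13.7, "ty": 0, "tz": 5.1, "wx": 0, "wy": -32.5, "wz": 0, "hand": 0},
  {"tx": 13.7, "ty": 0, "tz": 5.1, "wx": 0, "wy": -32.5, "wz": 0, "hand": 0},
  {"tx": 13.7, "ty": 0, "tz": 5.1, "wx": 0, "wy": -32.5, "wz": 0, "hand": 0},
  {"tx": 13.7, "ty": 0, "tz": 5.1, "wx": 0, "wy": -32.5, "wz": 0, "hand": 0},
])

```text
time_s: 22.2
tcp_pos: [583.4, -364.8, 113.1]
orientation: [-1.566, -0.008, 0.001]
wrist_force: [-0.2, -0.7, 0.1]
width: 8.0
```

```bash
python3 plan.py 585.5 -366 60 90.5
```

```text
t 22.20 tcp [ 583.4 -364.8  113.1] phi 90.3 down [ 0.004  0.005 -1.   ] F [-0.2 -0.7  0.1] w 8.0 q [-32.  33.   9.  66.   0. -32.]
tx 0.19 ty 5.31 tz -0.15  wx -0.3 wy -0.2 wz 0.2 | dist 53 mm rows 1.3 ang rows 0.1
```

Call:
play_rows([
  {"tx": 0.2, "ty": 2.5, "tz": -0.1, "wx": 0, "wy": 0, "wz": 0, "hand": 0},
  {"tx": 0.2, "ty": 4.5, "tz": -0.1, "wx": 0, "wy": 0, "wz": 0, "hand": 0},
  {"tx": 0.2, "ty": 5.8, "tz": -0.1, "wx": 0, "wy": 0, "wz": 0, "hand": 0},
  {"tx": 0.2, "ty": 6.4, "tz": -0.1, "wx": 0, "wy": 0, "wz": 0, "hand": 0},
  {"tx": 0.2, "ty": 6.4, "tz": -0.1, "wx": 0, "wy": 0, "wz": 0, "hand": 0},
  {"tx": 0.2, "ty": 6.4, "tz": -0.1, "wx": 0, "wy": 0, "wz": 0, "hand": 0},
])

```text
time_s: 22.7
tcp_pos: [586.2, -365.9, 50.3]
orientation: [-1.567, -0.01, 0.001]
wrist_force: [0.5, -0.7, -0.3]
width: 8.8
```

```bash
python3 plan.py 585.5 -366 48 90.5
```

```text
t 22.70 tcp [ 586.2 -365.9   50.3] phi 90.4 down [ 0.006  0.004 -1.   ] F [ 0.5 -0.7 -0.3] w 8.8 q [-32.  36.   5.  58.   0. -33.]
tx -0.07 ty 0.23 tz -0.01  wx -0.2 wy -0.1 wz 0.3 | dist 2 mm rows 0.1 ang rows 0.1
```

Call:
play_rows([
  {"tx": 0, "ty": 0.2, "tz": 0, "wx": 0, "wy": 0, "wz": 0, "hand": 0},
  {"tx": 0, "ty": 0.2, "tz": 0, "wx": 0, "wy": 0, "wz": 0, "hand": 0.2},
  {"tx": 0, "ty": 0.2, "tz": 0, "wx": 0, "wy": 0, "wz": 0, "hand": 0.35},
  {"tx": 0, "ty": 0.2, "tz": 0, "wx": 0, "wy": 0, "wz": 0, "hand": 0.35},
  {"tx": 0, "ty": -3, "tz": 0, "wx": 0, "wy": 0, "wz": 0, "hand": 0.35},
  {"tx": 0, "ty": -7, "tz": 0, "wx": 0, "wy": 0, "wz": 0, "hand": 0.5},
  {"tx": 0, "ty": -7, "tz": 0, "wx": 0, "wy": 0, "wz": 0, "hand": 0.6},
  {"tx": 0, "ty": -7, "tz": 0, "wx": 0, "wy": 0, "wz": 0, "hand": 0.6},
])

```text
time_s: 23.37
tcp_pos: [587.8, -367.0, 122.7]
orientation: [-1.57, -0.014, -0.001]
wrist_force: [0.4, 0.4, -0.5]
width: 51.2
```

```bash
python3 plan.py 421.5 -231 110 85;  python3 - <<'E'
from h import *
p,_=snap("side","18"); crop(p,200,170,320,290,5,"pics/s18.png"); snap("top","18")
E
python3 br.py 18 2>&1 | grep -v arn
```

```text
t 23.37 tcp [ 587.8 -367.   122.7] phi 90.5 down [ 0.01   0.001 -1.   ] F [ 0.4  0.4 -0.5] w 51.2 q [-32.  33.  11.  67.   0. -33.]
tx -16.53 ty 1.12 tz 13.74  wx -0.1 wy 5.5 wz 0.6 | dist 215 mm rows 5.2 ang rows 0.8
side [221. 210.] all [434. -51.] fin rect [423.6 -51.3] [41.3 13.1] ang 18.7 184
side [231. 228.] all [ 438. -141.] fin rect [ 428.2 -138.6] [38.7 13.5] ang 4.8 210
side [239. 249.] all [ 432. -236.] fin rect [ 421.7 -230.6] [11.7 39.1] ang -5.1 245
top [248. 225.] all [430. -50.] fin rect [421.7 -50.2] [38.4  7.9] ang 17.4 120
top [295. 240.] all [ 431. -237.] fin rect [ 420.9 -231.9] [ 9.5 39.4] ang -3.2 139
```

View pics/s18.png

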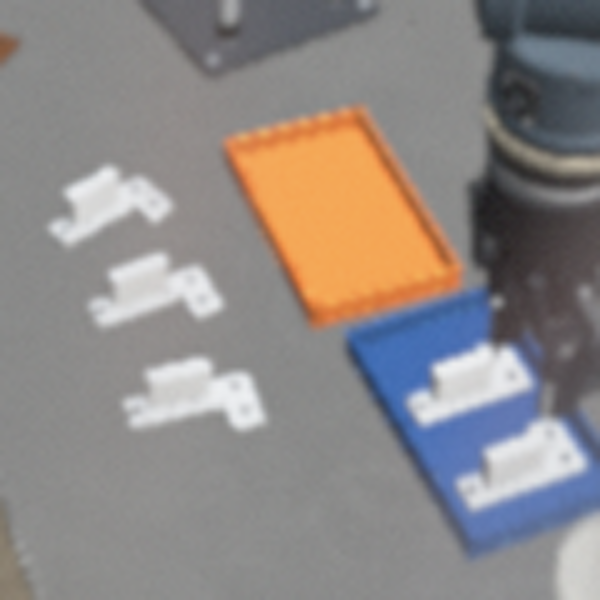

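Call:
play_rows([
  {"tx": -16.5, "ty": 0, "tz": 13.7, "wx": 0, "wy": 5, "wz": 0, "hand": 0.6},
  {"tx": -16.5, "ty": 0, "tz": 13.7, "wx": 0, "wy": 5, "wz": 0, "hand": 0.6},
  {"tx": -16.5, "ty": 0, "tz": 13.7, "wx": 0, "wy": 5, "wz": 0, "hand": 0.6},
  {"tx": -16.5, "ty": 0, "tz": 13.7, "wx": 0, "wy": 5, "wz": 0, "hand": 0.6},
  {"tx": -16.5, "ty": 1.5, "tz": 13.7, "wx": 0, "wy": 5, "wz": 0, "hand": 0.6},
  {"tx": -16.5, "ty": 1.5, "tz": 13.7, "wx": 0, "wy": 5, "wz": 0, "hand": 0.6},
  {"tx": -16.5, "ty": 1.5, "tz": 13.7, "wx": 0, "wy": 5, "wz": 0, "hand": 0.6},
  {"tx": -16.5, "ty": 1.5, "tz": 13.7, "wx": 0, "wy": 5, "wz": 0, "hand": 0.6},
])

```text
time_s: 24.13
tcp_pos: [420.0, -230.2, 103.9]
orientation: [-1.565, 0.058, -0.065]
wrist_force: [0.5, 0.4, 0.7]
width: 51.1
```

```bash
python3 plan.py 421.5 -231 41 85.5
```

```text
t 24.13 tcp [ 420.  -230.2  103.9] phi 85.5 down [ 0.005  0.004 -1.   ] F [0.5 0.4 0.7] w 51.1 q [-29.  15. -23.  52.   0. -24.]
tx 0.13 ty 6.29 tz -0.10  wx -0.3 wy -0.0 wz 0.3 | dist 63 mm rows 1.5 ang rows 0.1
```

Call:
play_rows([
  {"tx": 0.1, "ty": 3, "tz": -0.1, "wx": 0, "wy": 0, "wz": 0, "hand": 0.6},
  {"tx": 0.1, "ty": 6.2, "tz": -0.1, "wx": 0, "wy": 0, "wz": 0, "hand": 0.6},
  {"tx": 0.1, "ty": 6.2, "tz": -0.1, "wx": 0, "wy": 0, "wz": 0, "hand": 0.6},
  {"tx": 0.1, "ty": 6.2, "tz": -0.1, "wx": 0, "wy": 0, "wz": 0, "hand": 0.6},
  {"tx": 0.1, "ty": 6.2, "tz": -0.1, "wx": 0, "wy": 0, "wz": 0, "hand": 0.3},
  {"tx": 0.1, "ty": 6.2, "tz": -0.1, "wx": 0, "wy": 0, "wz": 0, "hand": 0},
  {"tx": 0.1, "ty": 6.2, "tz": -0.1, "wx": 0, "wy": 0, "wz": 0, "hand": 0},
  {"tx": 0.1, "ty": 6.2, "tz": -0.1, "wx": 0, "wy": 0, "wz": 0, "hand": 0},
])

```text
time_s: 24.8
tcp_pos: [422.5, -231.9, 43.8]
orientation: [-1.567, 0.056, -0.068]
wrist_force: [0.5, -0.7, 1.5]
width: 8.6
```

Call:
play_rows([
  {"tx": 0, "ty": 0, "tz": 0, "wx": 0, "wy": 0, "wz": 0, "hand": 0},
  {"tx": 0, "ty": 0, "tz": 0, "wx": 0, "wy": 0, "wz": 0, "hand": 0},
  {"tx": 0, "ty": -3, "tz": 0, "wx": 0, "wy": 0, "wz": 0, "hand": 0},
  {"tx": 0, "ty": -7, "tz": 0, "wx": 0, "wy": 0, "wz": 0, "hand": 0},
  {"tx": 0, "ty": -7, "tz": 0, "wx": 0, "wy": 0, "wz": 0, "hand": 0},
  {"tx": 0, "ty": -7, "tz": 0, "wx": 0, "wy": 0, "wz": 0, "hand": 0},
])

```text
time_s: 25.3
tcp_pos: [422.7, -232.4, 115.1]
orientation: [-1.568, 0.054, -0.07]
wrist_force: [0.2, 0.4, -0.9]
width: 8.4
```

```bash
python3 plan.py 573.5 -158 113 88.5
```

```text
t 25.30 tcp [ 422.7 -232.4  115.1] phi 85.5 down [ 0.01   0.001 -1.   ] F [ 0.2  0.4 -0.9] w 8.4 q [-29.  15. -22.  53.   0. -24.]
tx 14.44 ty 0.38 tz 8.61  wx -0.1 wy -3.0 wz 0.6 | dist 168 mm rows 4.0 ang rows 0.4
```

Call:
play_rows([
  {"tx": 14.4, "ty": 0, "tz": 8.6, "wx": 0, "wy": -3, "wz": 0.3, "hand": 0},
  {"tx": 14.4, "ty": 0, "tz": 8.6, "wx": 0, "wy": -3, "wz": 0.3, "hand": 0},
  {"tx": 14.4, "ty": 0, "tz": 8.6, "wx": 0, "wy": -3, "wz": 0.3, "hand": 0},
  {"tx": 14.4, "ty": 0, "tz": 8.6, "wx": 0, "wy": -3, "wz": 0.3, "hand": 0},
  {"tx": 14.4, "ty": 0, "tz": 8.6, "wx": 0, "wy": -3, "wz": 0.3, "hand": 0},
  {"tx": 14.4, "ty": 0, "tz": 8.6, "wx": 0, "wy": -3, "wz": 0.3, "hand": 0},
  {"tx": 14.4, "ty": 0, "tz": 8.6, "wx": 0, "wy": -3, "wz": 0.3, "hand": 0},
])

```text
time_s: 25.88
tcp_pos: [570.5, -156.8, 112.3]
orientation: [-1.566, 0.022, -0.018]
wrist_force: [-0.5, -0.4, -0.2]
width: 8.7
```

```bash
python3 plan.py 573.5 -158 50 88.5
```

```text
t 25.88 tcp [ 570.5 -156.8  112.3] phi 88.5 down [-0.002  0.005 -1.   ] F [-0.5 -0.4 -0.2] w 8.7 q [-15.  25.  -6.  59.   0. -14.]
tx 0.32 ty 6.23 tz -0.15  wx -0.3 wy 0.0 wz -0.1 | dist 62 mm rows 1.5 ang rows 0.0
```

Call:
play_rows([
  {"tx": 0.2, "ty": 2.5, "tz": -0.1, "wx": 0, "wy": 0, "wz": 0, "hand": 0},
  {"tx": 0.2, "ty": 4.5, "tz": -0.1, "wx": 0, "wy": 0, "wz": 0, "hand": 0},
  {"tx": 0.2, "ty": 5.8, "tz": -0.1, "wx": 0, "wy": 0, "wz": 0, "hand": 0},
  {"tx": 0.2, "ty": 6.3, "tz": -0.1, "wx": 0, "wy": 0, "wz": 0, "hand": 0},
  {"tx": 0.2, "ty": 6.3, "tz": -0.1, "wx": 0, "wy": 0, "wz": 0, "hand": 0},
  {"tx": 0.2, "ty": 6.3, "tz": -0.1, "wx": 0, "wy": 0, "wz": 0, "hand": 0},
])

```text
time_s: 26.38
tcp_pos: [572.9, -158.5, 51.0]
orientation: [-1.566, 0.021, -0.022]
wrist_force: [0.1, -0.3, -0.6]
width: 8.5
```

```bash
python3 plan.py 573.5 -158 48 88.5
```

```text
t 26.38 tcp [ 572.9 -158.5   51. ] phi 88.4 down [ 0.     0.004 -1.   ] F [ 0.1 -0.3 -0.6] w 8.5 q [-16.  28. -11.  51.   0. -14.]
tx 0.06 ty 0.30 tz 0.05  wx -0.2 wy -0.1 wz 0.0 | dist 3 mm rows 0.1 ang rows 0.0
```

Call:
play_rows([
  {"tx": 0, "ty": 0.3, "tz": 0, "wx": 0, "wy": 0, "wz": 0, "hand": 0},
  {"tx": 0, "ty": 0.3, "tz": 0, "wx": 0, "wy": 0, "wz": 0, "hand": 0.2},
  {"tx": 0, "ty": 0.3, "tz": 0, "wx": 0, "wy": 0, "wz": 0, "hand": 0.35},
  {"tx": 0, "ty": 0.3, "tz": 0, "wx": 0, "wy": 0, "wz": 0, "hand": 0.35},
  {"tx": 0, "ty": -3, "tz": 0, "wx": 0, "wy": 0, "wz": 0, "hand": 0.35},
  {"tx": 0, "ty": -7, "tz": 0, "wx": 0, "wy": 0, "wz": 0, "hand": 0.5},
  {"tx": 0, "ty": -7, "tz": 0, "wx": 0, "wy": 0, "wz": 0, "hand": 0.6},
  {"tx": 0, "ty": -7, "tz": 0, "wx": 0, "wy": 0, "wz": 0, "hand": 0.6},
])

```text
time_s: 27.05
tcp_pos: [575.2, -158.6, 123.2]
orientation: [-1.568, 0.016, -0.025]
wrist_force: [-0.2, 0.1, 0.1]
width: 51.4
```

```bash
python3 plan.py 428 -139 110 94;  python3 - <<'E'
from h import *
p,_=snap("side","19"); crop(p,200,170,320,290,5,"pics/s19.png"); snap("top","19")
E
python3 br.py 19 2>&1 | grep -v arn
```

```text
t 27.05 tcp [ 575.2 -158.6  123.2] phi 88.5 down [ 0.005  0.003 -1.   ] F [-0.2  0.1  0.1] w 51.4 q [-16.  24.  -5.  60.   0. -14.]
tx -14.77 ty 1.25 tz 1.57  wx -0.2 wy -5.5 wz 0.3 | dist 149 mm rows 3.6 ang rows 0.8
side [221. 210.] all [434. -51.] fin rect [425. -50.] [38.  12.1] ang 17.5 180
side [231. 228.] all [ 438. -142.] fin rect [ 429.1 -139.6] [39.2 11.9] ang 4.7 208
top [249. 224.] all [435. -51.] fin rect [429.2 -48.2] [54.9  9.5] ang 14.2 137
top [272. 231.] all [ 438. -143.] fin rect [ 427.  -138.9] [38.4 10.2] ang 3.7 128
```

View pics/s19.png

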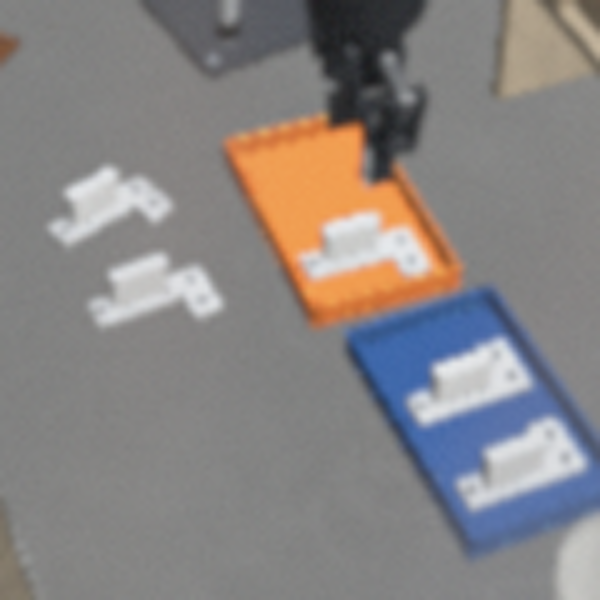

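D is in. Next is C at (428,-139), φ 94.

Call:
play_rows([
  {"tx": -14.8, "ty": 0, "tz": 1.6, "wx": 0, "wy": -5.5, "wz": 0, "hand": 0.6},
  {"tx": -14.8, "ty": 0, "tz": 1.6, "wx": 0, "wy": -5.5, "wz": 0, "hand": 0.6},
  {"tx": -14.8, "ty": 0, "tz": 1.6, "wx": 0, "wy": -5.5, "wz": 0, "hand": 0.6},
  {"tx": -14.8, "ty": 0, "tz": 1.6, "wx": 0, "wy": -5.5, "wz": 0, "hand": 0.6},
  {"tx": -14.8, "ty": 1.7, "tz": 1.6, "wx": 0, "wy": -5.5, "wz": 0, "hand": 0.6},
  {"tx": -14.8, "ty": 1.7, "tz": 1.6, "wx": 0, "wy": -5.5, "wz": 0, "hand": 0.6},
  {"tx": -14.8, "ty": 1.7, "tz": 1.6, "wx": 0, "wy": -5.5, "wz": 0, "hand": 0.6},
  {"tx": -14.8, "ty": 1.7, "tz": 1.6, "wx": 0, "wy": -5.5, "wz": 0, "hand": 0.6},
])

```text
time_s: 27.82
tcp_pos: [426.5, -138.3, 103.4]
orientation: [-1.566, -0.055, 0.055]
wrist_force: [-0.1, 0.3, -0.6]
width: 51.3
```

```bash
python3 plan.py 428 -139 41 94
```

```text
t 27.82 tcp [ 426.5 -138.3  103.4] phi 94.0 down [-0.     0.004 -1.   ] F [-0.1  0.3 -0.6] w 51.3 q [-18.  13. -26.  51.   0. -22.]
tx 0.15 ty 6.24 tz -0.10  wx -0.3 wy -0.0 wz 0.0 | dist 62 mm rows 1.5 ang rows 0.0
```

Call:
play_rows([
  {"tx": 0.1, "ty": 3, "tz": -0.1, "wx": 0, "wy": 0, "wz": 0, "hand": 0.6},
  {"tx": 0.1, "ty": 6.2, "tz": -0.1, "wx": 0, "wy": 0, "wz": 0, "hand": 0.6},
  {"tx": 0.1, "ty": 6.2, "tz": -0.1, "wx": 0, "wy": 0, "wz": 0, "hand": 0.6},
  {"tx": 0.1, "ty": 6.2, "tz": -0.1, "wx": 0, "wy": 0, "wz": 0, "hand": 0.6},
  {"tx": 0.1, "ty": 6.2, "tz": -0.1, "wx": 0, "wy": 0, "wz": 0, "hand": 0.3},
  {"tx": 0.1, "ty": 6.2, "tz": -0.1, "wx": 0, "wy": 0, "wz": 0, "hand": 0},
  {"tx": 0.1, "ty": 6.2, "tz": -0.1, "wx": 0, "wy": 0, "wz": 0, "hand": 0},
  {"tx": 0.1, "ty": 6.2, "tz": -0.1, "wx": 0, "wy": 0, "wz": 0, "hand": 0},
])

```text
time_s: 28.48
tcp_pos: [428.0, -139.2, 42.9]
orientation: [-1.567, -0.057, 0.053]
wrist_force: [0.3, 0.9, 5.3]
width: 9.4
```

Call:
play_rows([
  {"tx": 0, "ty": 0, "tz": 0, "wx": 0, "wy": 0, "wz": 0, "hand": 0},
  {"tx": 0, "ty": 0, "tz": 0, "wx": 0, "wy": 0, "wz": 0, "hand": 0},
  {"tx": 0, "ty": -3, "tz": 0, "wx": 0, "wy": 0, "wz": 0, "hand": 0},
  {"tx": 0, "ty": -7, "tz": 0, "wx": 0, "wy": 0, "wz": 0, "hand": 0},
  {"tx": 0, "ty": -7, "tz": 0, "wx": 0, "wy": 0, "wz": 0, "hand": 0},
  {"tx": 0, "ty": -7, "tz": 0, "wx": 0, "wy": 0, "wz": 0, "hand": 0},
])

```text
time_s: 28.98
tcp_pos: [428.7, -139.7, 114.1]
orientation: [-1.568, -0.059, 0.05]
wrist_force: [0.3, 0.1, -1.2]
width: 8.5
```

```bash
python3 plan.py 575 -107 113 88.5
```

```text
t 28.98 tcp [ 428.7 -139.7  114.1] phi 94.0 down [ 0.005  0.003 -1.   ] F [ 0.3  0.1 -1.2] w 8.5 q [-18.  12. -25.  52.   0. -22.]
tx 14.83 ty 0.20 tz 2.25  wx -0.1 wy 5.5 wz 0.3 | dist 150 mm rows 3.6 ang rows 0.8
```

Call:
play_rows([
  {"tx": 14.8, "ty": 0, "tz": 2.3, "wx": 0, "wy": 5.5, "wz": 0.2, "hand": 0},
  {"tx": 14.8, "ty": 0, "tz": 2.3, "wx": 0, "wy": 5.5, "wz": 0.2, "hand": 0},
  {"tx": 14.8, "ty": 0, "tz": 2.3, "wx": 0, "wy": 5.5, "wz": 0.2, "hand": 0},
  {"tx": 14.8, "ty": 0, "tz": 2.3, "wx": 0, "wy": 5.5, "wz": 0.2, "hand": 0},
  {"tx": 14.8, "ty": 0, "tz": 2.3, "wx": 0, "wy": 5.5, "wz": 0.2, "hand": 0},
  {"tx": 14.8, "ty": 0, "tz": 2.3, "wx": 0, "wy": 5.5, "wz": 0.2, "hand": 0},
  {"tx": 14.8, "ty": 0, "tz": 2.3, "wx": 0, "wy": 5.5, "wz": 0.2, "hand": 0},
])

```text
time_s: 29.57
tcp_pos: [571.7, -105.8, 110.6]
orientation: [-1.566, 0.025, -0.016]
wrist_force: [-0.4, 0.3, -1.8]
width: 8.5
```

```bash
python3 plan.py 575 -107 48 88.5
```

```text
t 29.57 tcp [ 571.7 -105.8  110.6] phi 88.5 down [-0.006  0.005 -1.   ] F [-0.4  0.3 -1.8] w 8.5 q [-11.  24.  -8.  59.   0.  -9.]
tx 0.37 ty 6.26 tz -0.14  wx -0.3 wy -0.0 wz -0.3 | dist 63 mm rows 1.5 ang rows 0.1
```

Call:
play_rows([
  {"tx": 0.2, "ty": 2.5, "tz": -0.1, "wx": 0, "wy": 0, "wz": 0, "hand": 0},
  {"tx": 0.2, "ty": 4.5, "tz": -0.1, "wx": 0, "wy": 0, "wz": 0, "hand": 0},
  {"tx": 0.2, "ty": 5.8, "tz": -0.1, "wx": 0, "wy": 0, "wz": 0, "hand": 0},
  {"tx": 0.2, "ty": 6.2, "tz": -0.1, "wx": 0, "wy": 0, "wz": 0, "hand": 0},
  {"tx": 0.2, "ty": 6.2, "tz": -0.1, "wx": 0, "wy": 0, "wz": 0, "hand": 0},
  {"tx": 0.2, "ty": 6.2, "tz": -0.1, "wx": 0, "wy": 0, "wz": 0, "hand": 0},
])

```text
time_s: 30.07
tcp_pos: [574.3, -107.1, 50.3]
orientation: [-1.567, 0.024, -0.019]
wrist_force: [0.4, -0.8, -0.1]
width: 8.7
```

```bash
python3 plan.py 575 -107 48 88.5
```

```text
t 30.07 tcp [ 574.3 -107.1   50.3] phi 88.5 down [-0.003  0.004 -1.   ] F [ 0.4 -0.8 -0.1] w 8.7 q [-11.  27. -12.  51.   0.  -9.]
tx 0.07 ty 0.23 tz 0.01  wx -0.2 wy -0.0 wz -0.2 | dist 2 mm rows 0.1 ang rows 0.0
```

Call:
play_rows([
  {"tx": 0, "ty": 0.3, "tz": 0, "wx": 0, "wy": 0, "wz": 0, "hand": 0},
  {"tx": 0, "ty": 0.3, "tz": 0, "wx": 0, "wy": 0, "wz": 0, "hand": 0.2},
  {"tx": 0, "ty": 0.3, "tz": 0, "wx": 0, "wy": 0, "wz": 0, "hand": 0.35},
  {"tx": 0, "ty": 0.3, "tz": 0, "wx": 0, "wy": 0, "wz": 0, "hand": 0.35},
  {"tx": 0, "ty": -3, "tz": 0, "wx": 0, "wy": 0, "wz": 0, "hand": 0.35},
  {"tx": 0, "ty": -7, "tz": 0, "wx": 0, "wy": 0, "wz": 0, "hand": 0.5},
  {"tx": 0, "ty": -7, "tz": 0, "wx": 0, "wy": 0, "wz": 0, "hand": 0.6},
  {"tx": 0, "ty": -7, "tz": 0, "wx": 0, "wy": 0, "wz": 0, "hand": 0.6},
])

```text
time_s: 30.73
tcp_pos: [576.8, -107.4, 122.4]
orientation: [-1.567, 0.019, -0.022]
wrist_force: [0.8, -0.7, -1.4]
width: 51.4
```

```bash
python3 plan.py 424.5 -50.5 110 108;  python3 - <<'E'
from h import *
p,_=snap("side","20"); crop(p,200,170,320,290,5,"pics/s20.png"); snap("top","20")
E
python3 br.py 20 2>&1 | grep -v arn
```

```text
t 30.73 tcp [ 576.8 -107.4  122.4] phi 88.5 down [ 0.002  0.003 -1.   ] F [ 0.8 -0.7 -1.4] w 51.4 q [-11.  24.  -6.  60.   0.  -9.]
tx -15.38 ty 1.22 tz 5.28  wx -0.2 wy -19.5 wz 0.1 | dist 163 mm rows 3.9 ang rows 2.7
side [221. 210.] all [435. -51.] fin rect [425.4 -50.1] [39.4 13.6] ang 19.7 177
top [249. 224.] all [435. -51.] fin rect [421.6 -50.4] [39.7  7.8] ang 17.1 137
```

View pics/s20.png

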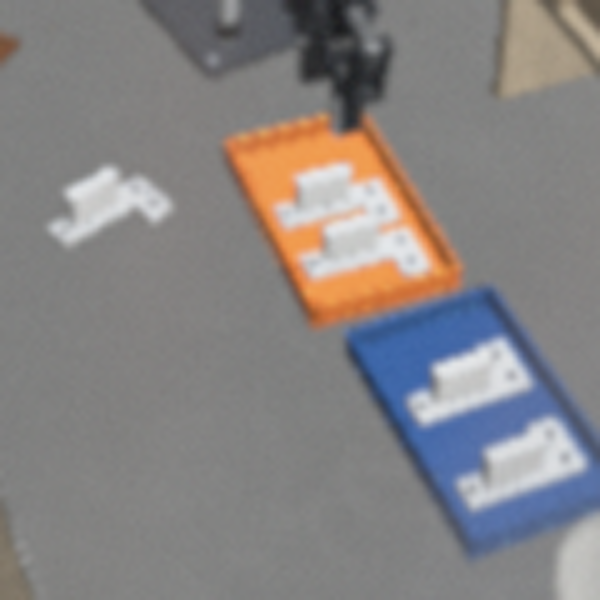

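Call:
play_rows([
  {"tx": -15.5, "ty": 0, "tz": 5.2, "wx": 0, "wy": -19.7, "wz": 0, "hand": 0.6},
  {"tx": -15.5, "ty": 0, "tz": 5.2, "wx": 0, "wy": -19.7, "wz": 0, "hand": 0.6},
  {"tx": -15.5, "ty": 0, "tz": 5.2, "wx": 0, "wy": -19.7, "wz": 0, "hand": 0.6},
  {"tx": -15.5, "ty": 0, "tz": 5.2, "wx": 0, "wy": -19.7, "wz": 0, "hand": 0.6},
  {"tx": -15.5, "ty": 1.7, "tz": 5.2, "wx": 0, "wy": -19.7, "wz": 0, "hand": 0.6},
  {"tx": -15.5, "ty": 1.7, "tz": 5.2, "wx": 0, "wy": -19.7, "wz": 0, "hand": 0.6},
  {"tx": -15.5, "ty": 1.7, "tz": 5.2, "wx": 0, "wy": -19.7, "wz": 0, "hand": 0.6},
  {"tx": -15.5, "ty": 1.7, "tz": 5.2, "wx": 0, "wy": -19.7, "wz": 0, "hand": 0.6},
])

```text
time_s: 31.5
tcp_pos: [422.4, -51.1, 103.4]
orientation: [-1.552, -0.247, 0.251]
wrist_force: [0.8, -1.2, 0.6]
width: 51.2
```

```bash
python3 plan.py 424 -50.5 41 108.3
```

```text
t 31.50 tcp [422.4 -51.1 103.4] phi 108.2 down [-0.003  0.004 -1.   ] F [ 0.8 -1.2  0.6] w 51.2 q [ -7.  11. -29.  51.   0. -25.]
tx 0.19 ty 6.24 tz -0.02  wx -0.3 wy -0.1 wz -0.1 | dist 62 mm rows 1.5 ang rows 0.0
```

Call:
play_rows([
  {"tx": 0.1, "ty": 3, "tz": 0, "wx": 0, "wy": 0, "wz": 0, "hand": 0.6},
  {"tx": 0.1, "ty": 6.2, "tz": 0, "wx": 0, "wy": 0, "wz": 0, "hand": 0.6},
  {"tx": 0.1, "ty": 6.2, "tz": 0, "wx": 0, "wy": 0, "wz": 0, "hand": 0.6},
  {"tx": 0.1, "ty": 6.2, "tz": 0, "wx": 0, "wy": 0, "wz": 0, "hand": 0.6},
  {"tx": 0.1, "ty": 6.2, "tz": 0, "wx": 0, "wy": 0, "wz": 0, "hand": 0.3},
  {"tx": 0.1, "ty": 6.2, "tz": 0, "wx": 0, "wy": 0, "wz": 0, "hand": 0},
  {"tx": 0.1, "ty": 6.2, "tz": 0, "wx": 0, "wy": 0, "wz": 0, "hand": 0},
  {"tx": 0.1, "ty": 6.2, "tz": 0, "wx": 0, "wy": 0, "wz": 0, "hand": 0},
])

```text
time_s: 32.17
tcp_pos: [423.2, -50.5, 42.6]
orientation: [-1.552, -0.249, 0.249]
wrist_force: [-0.3, -0.4, 4.6]
width: 8.2
```

Call:
play_rows([
  {"tx": 0, "ty": 0, "tz": 0, "wx": 0, "wy": 0, "wz": 0, "hand": 0},
  {"tx": 0, "ty": 0, "tz": 0, "wx": 0, "wy": 0, "wz": 0, "hand": 0},
  {"tx": 0, "ty": -3, "tz": 0, "wx": 0, "wy": 0, "wz": 0, "hand": 0},
  {"tx": 0, "ty": -7, "tz": 0, "wx": 0, "wy": 0, "wz": 0, "hand": 0},
  {"tx": 0, "ty": -7, "tz": 0, "wx": 0, "wy": 0, "wz": 0, "hand": 0},
  {"tx": 0, "ty": -7, "tz": 0, "wx": 0, "wy": 0, "wz": 0, "hand": 0},
])

```text
time_s: 32.67
tcp_pos: [424.0, -50.8, 113.7]
orientation: [-1.553, -0.251, 0.247]
wrist_force: [0.0, -0.3, -0.8]
width: 8.9
```

```bash
python3 plan.py 576 -57 113 88.5
```

```text
t 32.67 tcp [424.  -50.8 113.7] phi 108.2 down [ 0.002  0.004 -1.   ] F [ 0.  -0.3 -0.8] w 8.9 q [ -7.  10. -28.  52.   0. -25.]
tx 14.25 ty 0.09 tz -5.33  wx -0.2 wy 19.7 wz 0.1 | dist 152 mm rows 3.6 ang rows 2.8
```

Call:
play_rows([
  {"tx": 14.4, "ty": 0, "tz": -5.4, "wx": 0, "wy": 19.7, "wz": 0, "hand": 0},
  {"tx": 14.4, "ty": 0, "tz": -5.4, "wx": 0, "wy": 19.7, "wz": 0, "hand": 0},
  {"tx": 14.4, "ty": 0, "tz": -5.4, "wx": 0, "wy": 19.7, "wz": 0, "hand": 0},
  {"tx": 14.4, "ty": 0, "tz": -5.4, "wx": 0, "wy": 19.7, "wz": 0, "hand": 0},
  {"tx": 14.4, "ty": 0, "tz": -5.4, "wx": 0, "wy": 19.7, "wz": 0, "hand": 0},
  {"tx": 14.4, "ty": 0, "tz": -5.4, "wx": 0, "wy": 19.7, "wz": 0, "hand": 0},
  {"tx": 14.4, "ty": 0, "tz": -5.4, "wx": 0, "wy": 19.7, "wz": 0, "hand": 0},
])

```text
time_s: 33.25
tcp_pos: [574.6, -56.9, 109.6]
orientation: [-1.566, 0.026, -0.016]
wrist_force: [0.4, -0.1, -0.5]
width: 8.6
```

```bash
python3 plan.py 576 -57 48 88.5
```

```text
t 33.25 tcp [574.6 -56.9 109.6] phi 88.5 down [-0.006  0.005 -1.   ] F [ 0.4 -0.1 -0.5] w 8.6 q [-6. 24. -8. 58.  0. -4.]
tx 0.18 ty 6.16 tz -0.04  wx -0.2 wy -0.0 wz -0.4 | dist 62 mm rows 1.5 ang rows 0.1
```

Call:
play_rows([
  {"tx": 0.1, "ty": 2.5, "tz": 0, "wx": 0, "wy": 0, "wz": 0, "hand": 0},
  {"tx": 0.1, "ty": 4.5, "tz": 0, "wx": 0, "wy": 0, "wz": 0, "hand": 0},
  {"tx": 0.1, "ty": 5.8, "tz": 0, "wx": 0, "wy": 0, "wz": 0, "hand": 0},
  {"tx": 0.1, "ty": 6.1, "tz": 0, "wx": 0, "wy": 0, "wz": 0, "hand": 0},
  {"tx": 0.1, "ty": 6.1, "tz": 0, "wx": 0, "wy": 0, "wz": 0, "hand": 0},
  {"tx": 0.1, "ty": 6.1, "tz": 0, "wx": 0, "wy": 0, "wz": 0, "hand": 0},
])

```text
time_s: 33.75
tcp_pos: [576.5, -56.8, 50.6]
orientation: [-1.567, 0.023, -0.018]
wrist_force: [0.2, 0.3, -0.6]
width: 8.5
```

```bash
python3 plan.py 576 -57 48 88.5
```

```text
t 33.75 tcp [576.5 -56.8  50.6] phi 88.5 down [-0.003  0.004 -1.   ] F [ 0.2  0.3 -0.6] w 8.5 q [ -6.  27. -13.  50.   0.  -4.]
tx -0.05 ty 0.26 tz -0.02  wx -0.2 wy -0.0 wz -0.2 | dist 3 mm rows 0.1 ang rows 0.0
```

Here I'll open only a little, because the wall is close, then rise well clear.

Call:
play_rows([
  {"tx": 0, "ty": 0.3, "tz": 0, "wx": 0, "wy": 0, "wz": 0, "hand": 0},
  {"tx": 0, "ty": 0.3, "tz": 0, "wx": 0, "wy": 0, "wz": 0, "hand": 0.2},
  {"tx": 0, "ty": 0.3, "tz": 0, "wx": 0, "wy": 0, "wz": 0, "hand": 0.28},
  {"tx": 0, "ty": 0.3, "tz": 0, "wx": 0, "wy": 0, "wz": 0, "hand": 0.28},
  {"tx": 0, "ty": -3, "tz": 0, "wx": 0, "wy": 0, "wz": 0, "hand": 0.28},
  {"tx": 0, "ty": -7, "tz": 0, "wx": 0, "wy": 0, "wz": 0, "hand": 0.4},
  {"tx": 0, "ty": -11, "tz": 0, "wx": 0, "wy": 0, "wz": 0, "hand": 0.6},
  {"tx": 0, "ty": -15, "tz": 0, "wx": 0, "wy": 0, "wz": 0, "hand": 0.6},
])

```text
time_s: 34.42
tcp_pos: [576.9, -57.3, 201.8]
orientation: [-1.566, 0.023, -0.018]
wrist_force: [0.5, 0.1, -0.1]
width: 51.2
```

Call:
play_rows([
  {"tx": -8, "ty": -4, "tz": 0, "wx": 0, "wy": 0, "wz": 0, "hand": 0.6},
  {"tx": -16, "ty": -4, "tz": 0, "wx": 0, "wy": 0, "wz": 0, "hand": 0.6},
  {"tx": -20, "ty": -4, "tz": 0, "wx": 0, "wy": 0, "wz": 0, "hand": 0.6},
  {"tx": -20, "ty": -4, "tz": 0, "wx": 0, "wy": 0, "wz": 0, "hand": 0.6},
  {"tx": -20, "ty": -4, "tz": 0, "wx": 0, "wy": 0, "wz": 0, "hand": 0.6},
  {"tx": -20, "ty": -4, "tz": 0, "wx": 0, "wy": 0, "wz": 0, "hand": 0.6},
])

```text
time_s: 34.92
tcp_pos: [371.1, -51.8, 241.6]
orientation: [-1.567, 0.025, -0.017]
wrist_force: [-0.3, 0.3, -0.7]
width: 51.1
```

```bash
python3 bd.py 21; python3 st.py 22 100; python3 - <<'E'
from h import *
p=cv2.imread("pics/side22.png"); crop(p,170,110,350,340,2.6,"pics/s22.png")
t=cv2.imread("pics/top22.png"); crop(t,140,100,420,290,2.8,"pics/t22.png")
# tray brackets
for n in C:
    g=wpts(n,np.load(f"pics/{n}22.npy")); hsv=cv2.cvtColor(cv2.imread(f"pics/{n}22.png"),cv2.COLOR_BGR2HSV)
    k=((g[...,2]>22)&(g[...,2]<55)&(g[...,0]>520)&(g[...,0]<650)&(g[...,1]<-10)&(g[...,1]>-420)).astype(np.uint8)
    m,l,st,ce=cv2.connectedComponentsWithStats(k)
    for i in range(1,m):
        if st[i,4]>15: q=g[l==i]; print(n,"fin",q.mean(0).round(1),"zmax",np.percentile(q[:,2],95).round(1),st[i,4])
E
```

```text
t 34.92 tcp [371.1 -51.8 241.6] phi 88.5 down [-0.005  0.004 -1.   ] F [-0.3  0.3 -0.7] w 51.1 q [ -8.  -1. -20.  71.   0.  -7.]
face dist =  [-2.88249549e-01 -4.00430361e-03  9.58835671e+01] at z100 67.0586122430427 400 tilt -16.079602650128177
t 34.97 tcp [374.7 -52.1 241.7] phi 88.5 down [-0.002  0.004 -1.   ] F [ 0.2 -0.8  1. ] w 51.2 q [ -8.  -0. -19.  71.   0.  -7.]
side plate ((624.1757202148438, 151.68679809570312), (228.70919799804688, 137.9146728515625), 9.253742218017578) slope [0.002 0.009] z 101.9 606
top plate ((0.0, 0.0), (0.0, 0.0), 0.0) slope [0. 0.] z nan 0
side fin [565.2 -54.3  34.5] zmax 43.0 62
side fin [ 572.8 -108.    34.8] zmax 43.5 63
side fin [ 571.  -159.    34.5] zmax 42.4 69
side fin [ 585.  -297.3   34.7] zmax 41.7 79
side fin [ 585.1 -367.1   35. ] zmax 41.9 80
top fin [562.9 -54.1  38. ] zmax 45.1 36
top fin [ 570.4 -107.1   38. ] zmax 46.3 34
top fin [ 568.8 -158.3   37.4] zmax 45.5 36
top fin [ 583.7 -296.7   39.2] zmax 46.8 29
top fin [ 583.  -364.3   40.9] zmax 49.3 24
  ret = _var(a, axis=axis, dtype=dtype, out=out, ddof=ddof,
  arrmean = um.true_divide(arrmean, div, out=arrmean,
  ret = ret.dtype.type(ret / rcount)
st.py:12: RuntimeWarning: Mean of empty slice.
  print(n,"plate",cv2.minAreaRect(b[:,:2].astype(np.float32)),"slope",co[:2].round(3),"z",b[:,2].mean().round(1),len(b))
  ret = ret.dtype.type(ret / rcount)
```

View pics/s22.png

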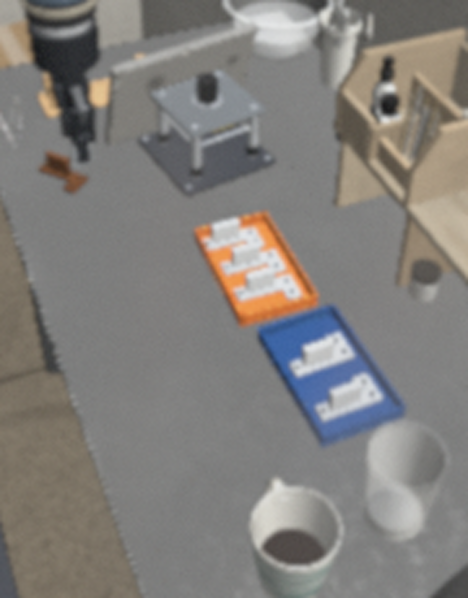

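View pics/t22.png

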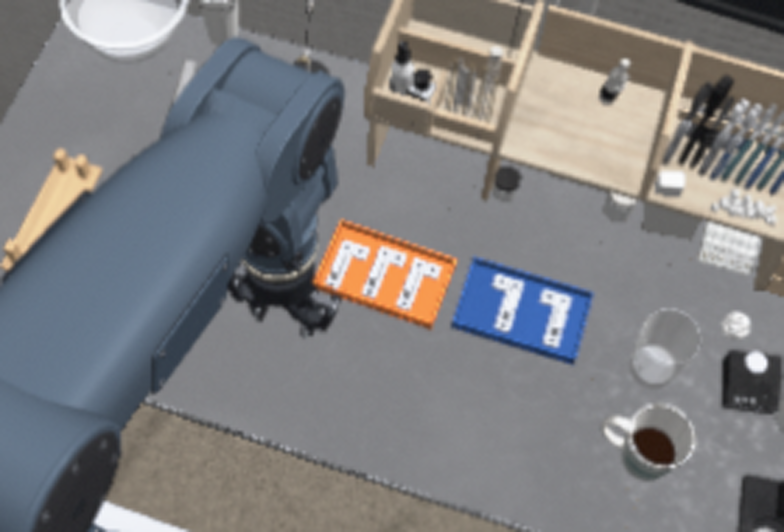

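Bracket B's fin sits about 10 mm closer to the front wall than planned, so I'll check whether it lies flat.

```bash
python3 - <<'E'
from h import *
p=cv2.imread("pics/side22.png"); a=cv2.resize(p[188:240,240:300],None,fx=8,fy=8,interpolation=cv2.INTER_CUBIC)
t=cv2.imread("pics/top22.png"); b=cv2.resize(t[174:220,248:308],None,fx=8,fy=8,interpolation=cv2.INTER_CUBIC); 
h=max(a.shape[0],b.shape[0]); f=lambda i:cv2.copyMakeBorder(i,0,h-i.shape[0],0,0,0)
cv2.imwrite("pics/o22.png",cv2.resize(np.hstack([f(a),f(b)]),None,fx=.8,fy=.8))
for n in C:
    g=wpts(n,np.load(f"pics/{n}22.npy")); hsv=cv2.cvtColor(cv2.imread(f"pics/{n}22.png"),cv2.COLOR_BGR2HSV)
    W=(hsv[...,1]<60)&(hsv[...,2]>150)
    for y in(-58,-107,-158,-297,-366):
        k=W&(abs(g[...,1]-y)<(13))&(g[...,0]>515)&(g[...,0]<650)&(g[...,2]<60)
        q=g[k]; s=q[(q[:,2]<22)]; f=q[q[:,2]>33]
        print(n,y,"x range",q[:,0].min().round(),q[:,0].max().round(),"strip z lowx",s[s[:,0]<np.percentile(s[:,0],25)][:,2].mean().round(1),"highx",s[s[:,0]>np.percentile(s[:,0],75)][:,2].mean().round(1), "fin z-slope",np.polyfit(f[:,0],f[:,2],1)[0].round(3))
E
```

```text
side -58 x range 538.0 615.0 strip z lowx 12.6 highx 11.1 fin z-slope 0.002
side -107 x range 542.0 649.0 strip z lowx 11.6 highx 10.5 fin z-slope -0.07
side -158 x range 541.0 649.0 strip z lowx 12.0 highx 10.7 fin z-slope 0.014
side -297 x range 553.0 639.0 strip z lowx 10.8 highx 9.1 fin z-slope 0.009
side -366 x range 554.0 637.0 strip z lowx 10.3 highx 9.3 fin z-slope -0.002
top -58 x range 538.0 613.0 strip z lowx 12.2 highx 10.5 fin z-slope 0.052
top -107 x range 540.0 620.0 strip z lowx 10.7 highx 12.6 fin z-slope -0.018
top -158 x range 540.0 617.0 strip z lowx 12.2 highx 12.1 fin z-slope -0.011
top -297 x range 553.0 633.0 strip z lowx 10.8 highx 13.0 fin z-slope -0.088
top -366 x range 552.0 633.0 strip z lowx 10.6 highx 10.7 fin z-slope 0.003
```

View pics/o22.png

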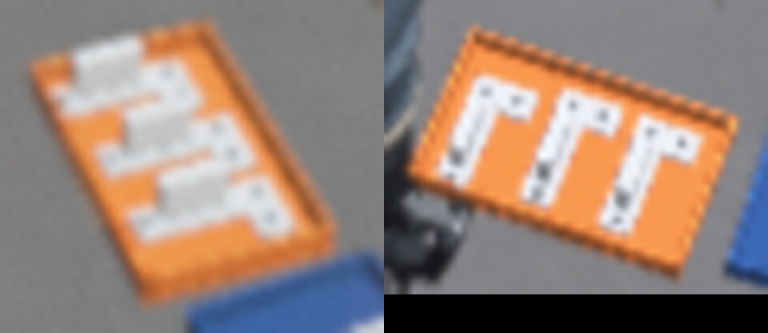

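```bash
python3 -c "
from cell import *
print(sign_off())"
```

```text
the job is handed in; nothing more can be done
None
```

I finished all parts of the job and handed it in at about 35 s of the 210 s allowed. `sign_off` gives no verdict, so I can't confirm a pass.

- **Stand:** I lifted it by the knob, turned it about 172° so the short foot is on the brass pad, levelled it and set it down. Just after release, both views showed plate slopes below 0.01 and yaw about 9.6° against the base's roughly 9.2°. In the last check the arm hid the stand from the top camera. Only the side view confirmed it was still level (slopes 0.002 and 0.009).
- **Board:** It leans on its long edge at about 16° against the rack-facing side of the stand. The angle was unchanged in the final check. I couldn't measure the contact force, but the board's face was within about 2 mm of the plate edge and was not moving.
- **Brackets:** Five were present. The two left-hand ones are in the blue tray and the three right-hand ones are in the orange tray, all flat by their measured heights. The orange-tray bracket nearest the stand ended about 10 mm closer to the front wall than I placed it. I did not find out why; it still read flat, not resting on the wall, so I left it.
- **Left alone:** I did not touch the brown look-alike, glass or mug.

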